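Put the mixed-up bench tools back in their own fitted nests

TASK

Somebody put the tape measure, the block plane and the sanding block back in one another's nests, where they stand proud or rattle about, and the nests cannot go back into their drawers like that. Put each tool into the nest that was cut for it, upright and right down on the blue floor of the pocket; the rubber mat is free if you need to park one. Set the tools down, do not drop them, and leave the jar, the glue bottle and the screwdriver where they are.

Things in the scene. Friction and masses are not known exactly. Their poses are not given: they have to be found in the camera images.
- tape_measure: Yellow pocket tape measure standing on its edge, 36 x 84 x 65 mm (x, y, z), 0.24 kg. Origin: centre of its underside; the case reaches from y = -28 to +41 mm, its small steel end hook to y = -42 mm near the underside. Grip across the flanks (x, 34 mm wide) 6 mm to +y of the origin, TCP 40 mm up. Fits its nest either way round.
- block_plane: Grey iron block plane standing on its sole, 50 x 155 x 52 mm (x, y, z), 0.62 kg. Origin: centre of the sole; sole along y. Its cheeks are upright, 48 mm apart outside, up to 32 mm above the sole at mid length: grip across them (x) there, TCP 32 mm above the sole; the dark lever cap stands between them up to 52 mm. Either way round fits its nest.
- sanding_block: Brown cork sanding block wrapped in abrasive paper, 64 x 112 x 30 mm (x, y, z), 0.09 kg. Origin: centre of its underside (the block settles 1.5 mm, so it reads that much low), long side along y. Grip across x, 62 mm wide; a TCP 33 mm above the underside still holds it with the fingertips. Either way round fits its nest.
- tape_nest: Tape-measure nest: fixed plastic plate 92 x 136 x 18 mm, black top, blue pocket. Origin: centre of underside; pocket centred, long side along y, 44 x 92 mm at the floor (4 mm play all round), bevelled 5 mm wider at the mouth. Floor 6 mm, rim 18 mm above origin. Mid-way along each long side a 50 mm finger notch down to floor level. Start: sanding block lies on the rim.
- plane_nest: Plane nest: fixed plastic plate 104 x 205 x 18 mm, black top, blue pocket. Origin: centre of underside; pocket centred, long side along y, 58 x 163 mm at the floor (4 mm play all round), bevelled 5 mm wider at the mouth. Floor 6 mm, rim 18 mm above origin. Mid-way along each long side a 50 mm finger notch down to floor level. Start: tape measure stands in it.
- sanding_nest: Sanding-block nest: fixed plastic plate 116 x 166 x 18 mm, black top, blue pocket. Origin: centre of underside; pocket centred, long side along y, 72 x 120 mm at the floor (4 mm play all round), bevelled 5 mm wider at the mouth. Floor 6 mm, rim 18 mm above origin. Mid-way along each long side a 50 mm finger notch down to floor level. Start: block plane stands on the rim.
- bench_mat: Black ribbed rubber bench mat, 120 x 200 x 3 mm, long side along y, fixed to the bench and empty: a free spot. Origin: centre of its underside.
- screw_jar: Glass jar of screws with a brass-coloured lid, diameter 68 mm, 92 mm tall, standing at the back of the work; leave it alone. Origin: centre of its underside.
- glue_bottle: Cream glue bottle with an orange nozzle, diameter 59 mm, 172 mm tall, standing at the back right of the work; leave it alone. Origin: centre of its underside.
- driver_red: Red-handled screwdriver lying on the bench at the back left, 28 x 215 x 30 mm, along its y; leave it alone. Origin: centre of its underside.
Not all that is in view belongs to the job. Of the things that look like the tape_measure, the larger one is meant.

How it is judged:
At the end, for the whole second after the job is handed in: Each of the three tools lies in its own nest: seated on the pocket floor (its underside 2 to 9 mm above the nest's underside), centred within 12 mm (tape measure 20 mm), its long side along the pocket within 0.25 rad either way round, upright within 0.08 rad, at rest and released (horizontal distance between tape_measure and tape_nest below 0.02 m and z of tape_measure in the frame of tape_nest between 0.002 and 0.009 m and angle between each of tape_measure, block_plane, sanding_block's own z axis and vertical below 0.08 rad and angle between the y axis of tape_measure and the y axis of tape_nest, either way round below 0.25 rad and linear speed of each of tape_measure, block_plane, sanding_block below 0.02 m/s and contact force between each of tape_measure, block_plane, sanding_block and the fingers below 0.1 N and horizontal distance between block_plane and plane_nest below 0.012 m and z of block_plane in the frame of plane_nest between 0.002 and 0.009 m and angle between the y axis of block_plane and the y axis of plane_nest, either way round below 0.25 rad and horizontal distance between sanding_block and sanding_nest below 0.012 m and z of sanding_block in the frame of sanding_nest between 0.002 and 0.009 m and angle between the y axis of sanding_block and the y axis of sanding_nest, either way round below 0.25 rad); the robot touches nothing.
It fails at once if the jar, the glue bottle or the screwdriver is moved more than 25 mm (distance of any of screw_jar, glue_bottle, driver_red from where it was at the start of the episode above 0.025 m).
It fails at once if a tool is let go more than 45 mm above the bench (dropped) ((height (world z) of tape_measure above 0.045 m and contact force between tape_measure and the fingers below 0.05 N) or (height (world z) of block_plane above 0.045 m and contact force between block_plane and the fingers below 0.05 N) or (height (world z) of sanding_block above 0.045 m and contact force between sanding_block and the fingers below 0.05 N)).
It also fails if it takes over 102 s, if anything falls off the work surface, if the arm or the gripper's body presses on something with over 40 N, if the wrist force passes 120 N, or if a joint passes its speed limit or range.

ROBOT

A 7-joint arm with a two-finger parallel gripper is mounted at the origin on a cart in front of the work surface, level with it; the furniture and walls round the work are solid. World frame = base frame: x ahead of the robot, y to its left, z up, the work surface at z = 0. Lengths are in m, angles in rad, forces in N, time in s.
With the tool pointing down it reaches from about 0.4 to 0.875 m from the base axis. Payload 6.5 kg.
Tool frame: the origin (TCP) lies between the finger pads, 19 mm behind the fingertips; this is the grasp point; x points along the fingers, y is the direction in which the jaws open and shut, and the axes are right-handed (so a half turn about x gives the same grasp; the last joint's range is limited). The gripper opens to 88 mm and grips with 3 to 60 N. Pads are 18 mm wide; open, the fingers measure 123 mm over their backs; the gripper's body (75 mm by 187 mm) begins 45 mm behind the grasp point.
Start: joints at [-1.22, 0.536, -0.004, 1.538, 0.003, 1.067, -0.071], TCP at [0.263, 0.594, 0.257] pointing down, gripper open.
Joint ranges: [-2.7, 2.7], [-0.37, 2.16], [-1.27, 1.26], [0.24, 2.4], [-1.31, 4.45], [0.19, 1.91], [-2.76, 2.76]. Speed limits (rad/s): [2.39, 2.39, 3.14, 3.14, 3.14, 3.14, 3.14].

INTERFACE

Orientations are given as a unit quaternion [w, x, y, z].
In Python, from bench import env gives the robot as it stands.
- The arm moves only by the shell command python3 -m pendant 'ROWS' [FORCE]. ROWS is a JSON object of lists of equal length, an entry for each row: "dp": the shift along the world's x, y, z as a fraction of full scale, a list of three; "delta_rot": the turn, a rotation vector about the world's x, y, z as a fraction of full scale, a list of three; "grip": the opening, from 0 (shut) to 1 (fully open). A call has exactly 10 rows; each row is the pose to reach, as a shift and turn from the pose commanded when the call began, turning the shorter way round; what a row does not reach only later rows make up. Full scale, the value 1, is 0.4 m for a shift and pi rad for a turn. A row lasts 1/12 s, in which the tool goes at most 41.7 mm and 7.16 degrees, less where a joint would pass 70% of its speed; a pose out of reach is approached as far as the arm can. A call with a number of a shift or a turn outside -1 to 1 is refused whole. A call with a gripper value outside its range is refused whole. The fingers move at their own pace and stop on an object; FORCE is the grip in N (left out, the last holds). Time passes only in rows, so rows that repeat a pose let the fingers close, or fill a call up. It gives the time, the measured TCP pose, the force and the opening at its end, in the units of the state.
- env.read_state(): the state, without advancing time (a new reading comes with each control period).
- env.snapshot(name): name is "scene" or "top" or "wrist"; returns the picture (420x560x3 uint8, red, green, blue); there is no depth.
- env.camera_params(name): a dict with "fx", "fy", "cx", "cy" (pixels), "dist_coeffs" ([k1, k2, p1, p2, k3] as OpenCV has them; the pictures are not rectified), "world_to_cam" (4x4, takes a point from world to camera coordinates). Camera axes: x right, y down, z forward; pixel columns grow to the right and rows downward; lengths in m; the calibration is good to about 2 mm. A picture is of the moment at which its call begins: read the wrist's pose just before it. camera_params takes no time and is no camera call; for the wrist camera it gives the pose at the moment of the call.
- env.hand_in(): hands the job in, once; it reports no verdict.
The state is a dict: "clock": time; "joint_pos": joint angles; "joint_velocities": joint speeds; "effort": joint torques, N m; "tool_pos": TCP position; "tcp_rot": TCP orientation; "contact_force": force on the tool from outside, world axes, zero at the start; "moment": the same for the moment, N m; "finger_gap": finger opening in m.
Only numpy, scipy, OpenCV 4.12 (cv2) and the standard library are available. Lean on these libraries where they do the work, as an engineer would, in place of code of your own. Each camera call takes 0.05 s, during which the arm holds its last target.

## Working session

There is one attempt and no reset: what is moved stays moved. The work goes in short steps, Python scripts to look and compute and a shell command to move; the robot and the scene stay as the last step left them, time stands still between calls to the robot, and variables do not carry over. Pictures are saved under pics/ and viewed, and the job is handed in when it is done.

```bash
ls; mkdir -p pics; python3 - <<'E'
from bench import env
import cv2
s=env.read_state(); print(s)
for n in ("scene","top"):
    im=env.snapshot(n); cv2.imwrite(f"pics/{n}0.png",im[:,:,::-1])
    p=env.camera_params(n); print(n,p)
E
```

```text
pics
{'clock': 0.0, 'joint_pos': array([-1.22020207,  0.53716493, -0.00443791,  1.53884022,  0.0026069 ,
        1.06730292, -0.07121279]), 'joint_velocities': array([-0.00086334, -0.00106163,  0.00224846,  0.0004856 ,  0.00119404,
        0.00160538, -0.0013613 ]), 'effort': array([ 2.62752528e-04, -5.70999312e+01,  9.90917422e-01, -2.51606870e+01,
       -5.62420883e-02,  1.76864059e-02,  1.76640560e-04]), 'tool_pos': array([0.26292391, 0.59382521, 0.25655269]), 'tcp_rot': array([ 0.69173292,  0.14567401,  0.69189096, -0.14687257]), 'contact_force': array([-0.535915  ,  1.13858074,  0.1151612 ]), 'moment': array([ 0.03692752, -0.00169298, -0.0065747 ]), 'finger_gap': 0.08801334227108011}
scene {'fx': 533.7734569687568, 'fy': 533.7734569687568, 'cx': 281.57395263110465, 'cy': 207.3361484109091, 'dist_coeffs': array([-0.15299184,  0.        ,  0.        ,  0.        ,  0.        ]), 'world_to_cam': array([[ 0.69058692, -0.72317927, -0.01007252, -0.33699575],
       [-0.49976605, -0.46708295, -0.72942951,  0.3382525 ],
       [ 0.5228036 ,  0.50876838, -0.68398182,  1.02614541],
       [ 0.        ,  0.        ,  0.        ,  1.        ]])}
top {'fx': 429.0016601707483, 'fy': 429.0016601707483, 'cx': 283.42241038227036, 'cy': 207.43078188903542, 'dist_coeffs': array([0.02952676, 0.        , 0.        , 0.        , 0.        ]), 'world_to_cam': array([[-0.01777423, -0.99981171,  0.00778553,  0.06702175],
       [-0.98272844,  0.01603494, -0.18435751,  0.56194331],
       [ 0.18419796, -0.01092787, -0.98282842,  1.06734543],
       [ 0.        ,  0.        ,  0.        ,  1.        ]])}
```

View pics/scene0.png

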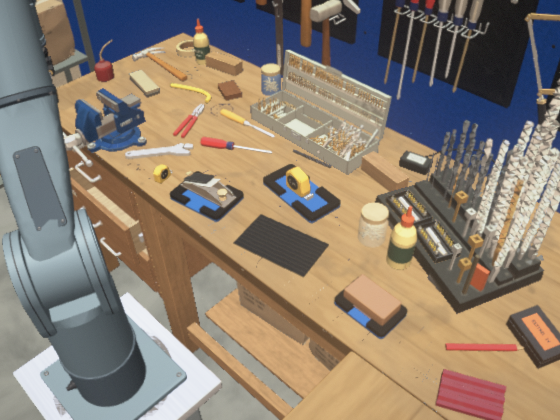

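View pics/top0.png

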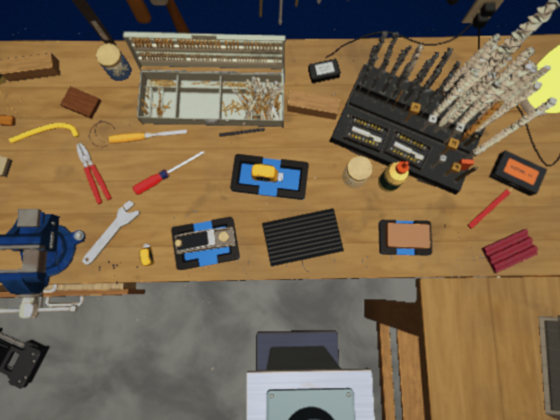

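Top view: the large yellow tape measure at (264,172) is in a nest whose plate spans (232..308,155..198). A small yellow tape lookalike is at (146,254) on bare bench. The block plane at (205,240) is on the left nest, the mat is at (303,237), and the sanding block at (407,235) is on the right nest. Next I enlarge the crops.

```bash
python3 - <<'E'
import cv2
im=cv2.imread("pics/top0.png")
c=im[145:280,130:330]; cv2.imwrite("pics/c1.png",cv2.resize(c,None,fx=4,fy=4,interpolation=cv2.INTER_CUBIC))
c=im[145:280,290:440]; cv2.imwrite("pics/c2.png",cv2.resize(c,None,fx=4,fy=4,interpolation=cv2.INTER_CUBIC))
im=cv2.imread("pics/scene0.png")
c=im[150:280,145:345]; cv2.imwrite("pics/c3.png",cv2.resize(c,None,fx=4,fy=4,interpolation=cv2.INTER_CUBIC))
E
```

```text
(no output)
```

View pics/c1.png

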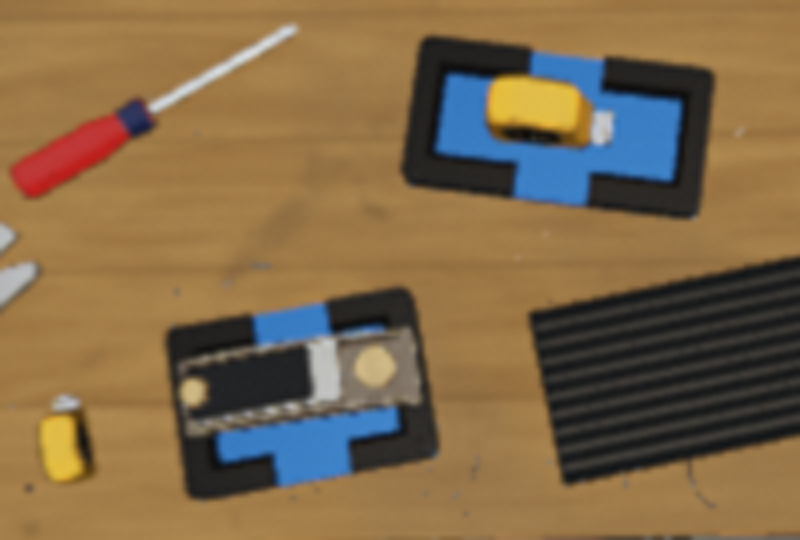

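View pics/c2.png

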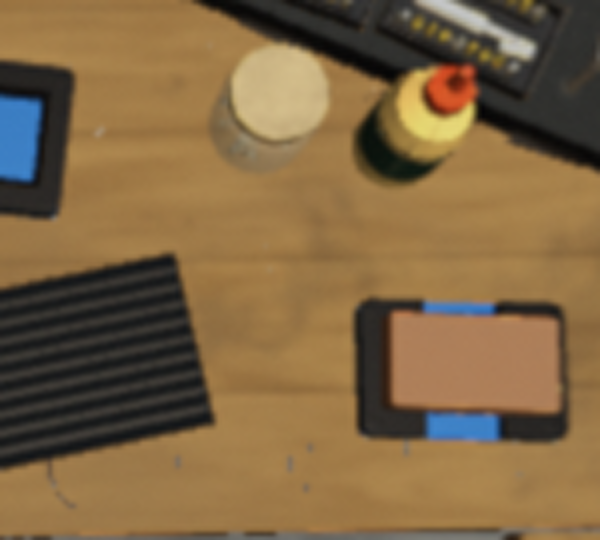

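View pics/c3.png

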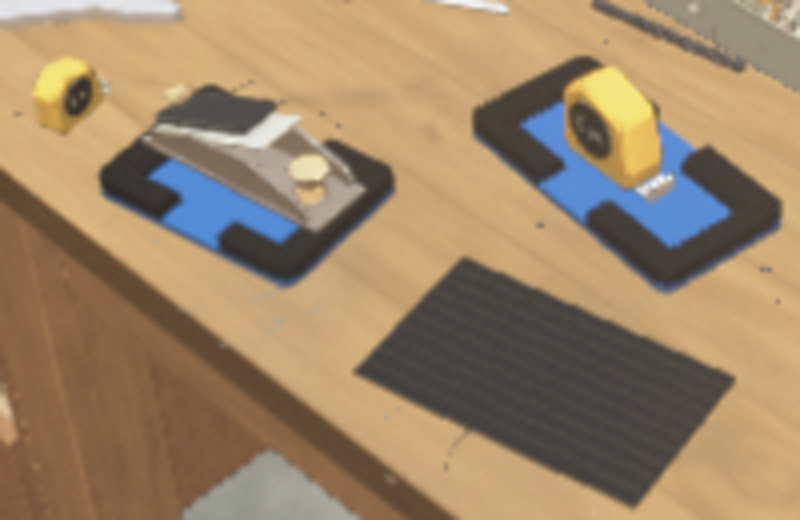

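Two things look like the tape measure: (264,172) standing in the plane nest and the small one at (146,254) on bare bench. The larger one, in the plane nest, is the one meant; the 4x crop confirms it is about twice the size and stands in the pocket. Now a first measurement of all poses.

```bash
cat > h.py <<'E'
import numpy as np, cv2
from scipy.spatial.transform import Rotation as R
from scipy.optimize import least_squares
def unproj(p,uv,z):
    uv=np.atleast_2d(np.array(uv,float)).reshape(-1,1,2)
    K=np.array([[p['fx'],0,p['cx']],[0,p['fy'],p['cy']],[0,0,1]])
    n=cv2.undistortPoints(uv,K,np.array(p['dist_coeffs'])).reshape(-1,2)
    T=p['world_to_cam'];Rm=T[:3,:3];t=T[:3,3]
    C=-Rm.T@t
    d=np.c_[n,np.ones(len(n))]@Rm
    s=(z-C[2])/d[:,2]
    return C+d*s[:,None]
def proj(p,X):
    X=np.atleast_2d(np.array(X,float))
    K=np.array([[p['fx'],0,p['cx']],[0,p['fy'],p['cy']],[0,0,1]])
    T=p['world_to_cam']
    o,_=cv2.projectPoints(X.reshape(-1,1,3),cv2.Rodrigues(T[:3,:3])[0],T[:3,3],K,np.array(p['dist_coeffs']))
    return o.reshape(-1,2)
def cam(p):
    T=p['world_to_cam'];return -T[:3,:3].T@T[:3,3]
E
python3 - <<'E'
from bench import env
from h import *
import cv2
p=env.camera_params("wrist"); print(p, cam(p))
im=env.snapshot("wrist"); cv2.imwrite("pics/w0.png",im[:,:,::-1])
t=env.camera_params("top"); print("topcam",cam(t),"scenecam",cam(env.camera_params("scene")))
for n,uv,z in [("plane_nest",(270,176.5),.018),("sand_nest",(205.5,243),.018),("tape_nest",(405,237),.018),("mat",(303,237),.003),("jar",(358,168),.092),("glue",(401,170),.17),("drv",(160,177),.01)]:
    print(n,unproj(t,uv,z).round(3))
E
```

```text
{'fx': 292.345711984588, 'fy': 292.345711984588, 'cx': 276.268994665011, 'cy': 217.87327306700695, 'dist_coeffs': array([-0.05166947,  0.        ,  0.        ,  0.        ,  0.        ]), 'world_to_cam': array([[ 0.40428964,  0.91463   , -0.00135743, -0.64913533],
       [ 0.8660621 , -0.38234335,  0.32210248, -0.04408706],
       [ 0.29408559, -0.13139832, -0.94670383,  0.39045638],
       [ 0.        ,  0.        ,  0.        ,  1.        ]])} [0.18579323 0.62816757 0.38296595]
topcam [0.35682609 0.06966222 1.15209408] scenecam [-0.13470054 -0.6077867   0.94520177]
plane_nest [[0.656 0.092 0.018]]
sand_nest [[0.477 0.265 0.018]]
tape_nest [[ 0.484 -0.264  0.018]]
mat [[0.49  0.006 0.003]]
jar [[ 0.655 -0.135  0.092]]
glue [[ 0.626 -0.221  0.17 ]]
drv [[0.661 0.393 0.01 ]]
```

View pics/w0.png

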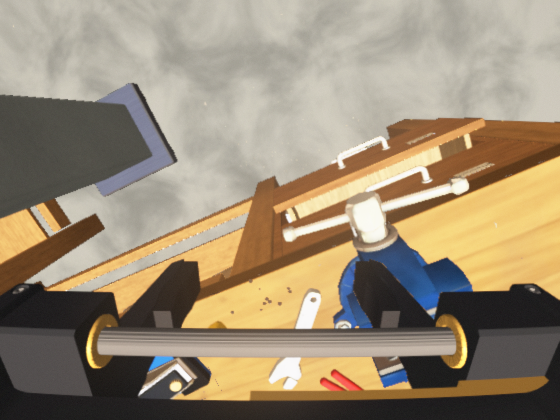

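```bash
cat >> h.py <<'E'
def toolR(s):
    q=s['tcp_rot'];return R.from_quat([q[1],q[2],q[3],q[0]])
def down(yaw):
    # tool x down, tool y = (cos yaw, sin yaw,0)
    x=np.array([0,0,-1.]);y=np.array([np.cos(yaw),np.sin(yaw),0]);z=np.cross(x,y)
    return R.from_matrix(np.c_[x,y,z])
def plan(s,pos,yawdeg):
    d=(np.array(pos)-s['tool_pos'])/0.4
    T=toolR(s);M=T.as_matrix()
    best=None
    for k in (0,180,-180):
        rv=(down(np.radians(yawdeg+k))*T.inv()).as_rotvec()
        if best is None or np.linalg.norm(rv)<np.linalg.norm(best): best=rv
    print("clock",round(s['clock'],2),"pos",s['tool_pos'].round(4),"yaw",np.degrees(np.arctan2(M[1,1],M[0,1])).round(2),"toolx",M[:,0].round(3),"gap",round(s['finger_gap'],4),"F",s['contact_force'].round(1))
    print("dp",d.round(4),"rot",(best/np.pi).round(4),"rows",round(np.linalg.norm(d)*0.4/.0417,1),round(np.degrees(np.linalg.norm(best))/7.16,1))
E
python3 - <<'E'
from bench import env
from h import *
plan(env.read_state(),[0.477,0.265,0.27],9.6)
E
```

```text
clock 0.15 pos [0.263  0.5939 0.2568] yaw 66.12 toolx [-0.    -0.001 -1.   ] gap 0.0881 F [-0.8 -0.8 -0.5]
dp [ 0.5351 -0.8224  0.0331] rot [ 3.00e-04 -3.00e-04 -3.14e-01] rows 9.4 7.9
```

```bash
python3 -m pendant '{"dp":[[0.06,-0.09,0.01],[0.12,-0.18,0.02],[0.18,-0.28,0.03],[0.24,-0.37,0.03],[0.30,-0.46,0.03],[0.36,-0.56,0.03],[0.42,-0.65,0.03],[0.48,-0.74,0.03],[0.535,-0.822,0.033],[0.535,-0.822,0.033]],"delta_rot":[[0,0,-0.03],[0,0,-0.07],[0,0,-0.11],[0,0,-0.15],[0,0,-0.19],[0,0,-0.23],[0,0,-0.27],[0,0,-0.31],[0,0,-0.314],[0,0,-0.314]],"grip":[1,1,1,1,1,1,1,1,1,1]}'
python3 - <<'E'
from bench import env
from h import *
plan(env.read_state(),[0.656,0.092,0.27],-6.9)
p=env.camera_params("wrist"); im=env.snapshot("wrist"); cv2.imwrite("pics/w1.png",im[:,:,::-1])
np.save("w1.npy",p,allow_pickle=True)
plan(env.read_state(),[0.656,0.092,0.27],-6.9)
E
```

```text
clock: 0.98
tool_pos: [0.4801, 0.2595, 0.2709]
tcp_rot: [0.539, 0.458, 0.537, -0.459]
contact_force: [0.5, -0.4, 0.0]
finger_gap: 0.0883
clock 0.98 pos [0.4801 0.2595 0.2709] yaw 9.14 toolx [ 0.002 -0.002 -1.   ] gap 0.0883 F [ 0.5 -0.4  0. ]
dp [ 0.4398 -0.4188 -0.0022] rot [ 0.0008  0.0004 -0.0891] rows 5.8 2.2
clock 1.03 pos [0.4812 0.258  0.271 ] yaw 9.05 toolx [ 0.002 -0.003 -1.   ] gap 0.0882 F [ 1.1 -1.6  0.4]
dp [ 0.4371 -0.415  -0.0024] rot [ 0.0011  0.0006 -0.0886] rows 5.8 2.2
```

View pics/w1.png

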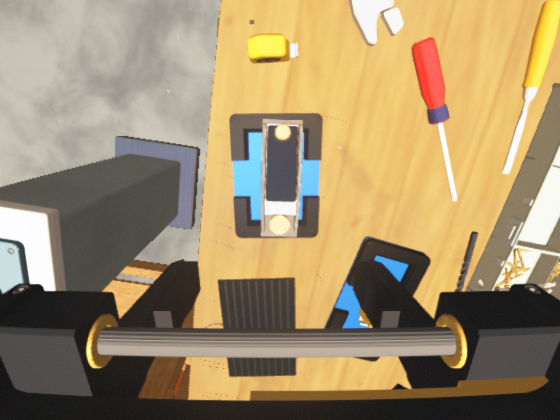

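Settling picture: the sanding nest plate spans (231..322,113..238) with the plane standing on it at (282,178). The small yellow tape is at (268,47). Next I move over the plane nest and take a settled picture.

```bash
python3 -m pendant '{"dp":[[0.07,-0.07,0],[0.14,-0.14,0],[0.21,-0.21,0],[0.28,-0.28,0],[0.35,-0.34,0],[0.40,-0.39,0],[0.43,-0.42,0],[0.43,-0.42,0],[0.43,-0.42,0],[0.43,-0.42,0]],"delta_rot":[[0,0,-0.03],[0,0,-0.06],[0,0,-0.09],[0,0,-0.09],[0,0,-0.09],[0,0,-0.09],[0,0,-0.09],[0,0,-0.09],[0,0,-0.09],[0,0,-0.09]],"grip":[1,1,1,1,1,1,1,1,1,1]}'
python3 - <<'E'
from bench import env
from h import *
plan(env.read_state(),[0.484,-0.264,0.27],-1)
p=env.camera_params("wrist"); im=env.snapshot("wrist"); cv2.imwrite("pics/w2.png",im[:,:,::-1])
np.save("w2.npy",p,allow_pickle=True)
print(env.read_state()['tool_pos'], env.read_state()['joint_pos'].round(2))
E
```

```text
clock: 1.87
tool_pos: [0.6482, 0.0993, 0.2702]
tcp_rot: [-0.47, -0.527, -0.471, 0.528]
contact_force: [0.0, 0.2, 0.4]
finger_gap: 0.088
clock 1.87 pos [0.6482 0.0993 0.2702] yaw -6.5 toolx [-0.001  0.001 -1.   ] gap 0.088 F [0.  0.2 0.4]
dp [-4.105e-01 -9.083e-01 -5.000e-04] rot [-0.0003 -0.0004  0.0306] rows 9.6 0.8
[0.64813627 0.09964023 0.27037358] [-0.5   0.56  0.41  1.53 -0.24  1.11 -0.15]
```

View pics/w2.png

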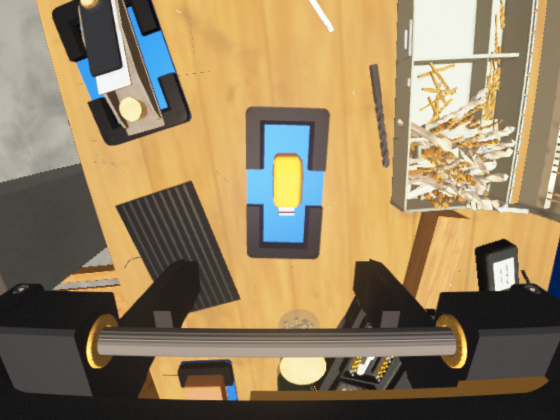

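The tape measure stands in the plane nest at (287,180), hook at (286,210); plate spans (246..329,107..259). Mat visible at (178,245). On to the tape nest.

```bash
python3 -m pendant '{"dp":[[-0.043,-0.095,0],[-0.086,-0.19,0],[-0.129,-0.285,0],[-0.172,-0.38,0],[-0.215,-0.475,0],[-0.258,-0.57,0],[-0.301,-0.665,0],[-0.344,-0.76,0],[-0.387,-0.855,0],[-0.41,-0.908,0]],"delta_rot":[[0,0,0.01],[0,0,0.02],[0,0,0.03],[0,0,0.03],[0,0,0.03],[0,0,0.03],[0,0,0.03],[0,0,0.03],[0,0,0.03],[0,0,0.03]],"grip":[1,1,1,1,1,1,1,1,1,1]}'
python3 -m pendant '{"dp":[[0,0,0],[0,0,0],[0,0,0],[0,0,0],[0,0,0],[0,0,0],[0,0,0],[0,0,0],[0,0,0],[0,0,0]],"delta_rot":[[0,0,0],[0,0,0],[0,0,0],[0,0,0],[0,0,0],[0,0,0],[0,0,0],[0,0,0],[0,0,0],[0,0,0]],"grip":[1,1,1,1,1,1,1,1,1,1]}'
python3 - <<'E'
from bench import env
from h import *
p=env.camera_params("wrist"); im=env.snapshot("wrist"); cv2.imwrite("pics/w3.png",im[:,:,::-1])
np.save("w3.npy",p,allow_pickle=True)
plan(env.read_state(),[0.484,-0.264,0.27],-1)
E
```

```text
clock: 2.75
tool_pos: [0.4825, -0.2685, 0.2712]
tcp_rot: [-0.494, -0.506, -0.494, 0.506]
contact_force: [-0.1, -0.9, 0.5]
finger_gap: 0.088
clock: 3.58
tool_pos: [0.4852, -0.2656, 0.2706]
tcp_rot: [-0.495, -0.505, -0.495, 0.505]
contact_force: [-0.3, -0.9, -0.2]
finger_gap: 0.0879
clock 3.63 pos [ 0.4852 -0.2656  0.2706] yaw -1.2 toolx [-0. -0. -1.] gap 0.0881 F [ 0.  -0.3  0.8]
dp [-0.0029  0.0041 -0.0015] rot [ 0.     -0.      0.0011] rows 0.1 0.0
```

View pics/w3.png

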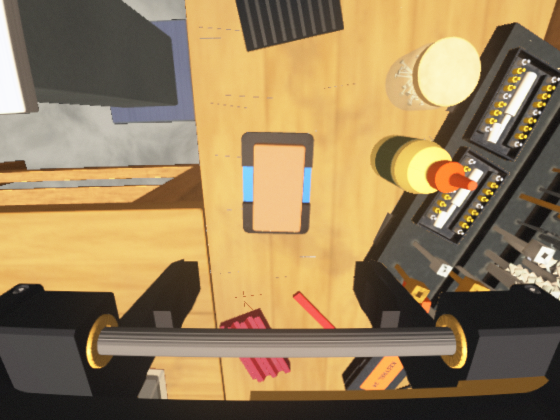

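```bash
cat > fit.py <<'E'
from h import *
def rect(w,l,z,cut=0.012,sides="xXyY"):
    # edges of a rectangle: list of (p0,p1,outward normal)
    a,b=w/2,l/2;E=[]
    if 'X' in sides:E.append(([a,-b+cut,z],[a,b-cut,z],[1,0]))
    if 'x' in sides:E.append(([-a,-b+cut,z],[-a,b-cut,z],[-1,0]))
    if 'Y' in sides:E.append(([-a+cut,b,z],[a-cut,b,z],[0,1]))
    if 'y' in sides:E.append(([-a+cut,-b,z],[a-cut,-b,z],[0,-1]))
    return E
def pts(E,pose,n=24):
    c,s=np.cos(pose[2]),np.sin(pose[2]);Rz=np.array([[c,-s],[s,c]])
    P=[];N=[]
    for p0,p1,nn in E:
        t=np.linspace(0,1,n)[:,None];q=np.array(p0)*(1-t)+np.array(p1)*t
        q[:,:2]=q[:,:2]@Rz.T+pose[:2];P.append(q);N.append(np.tile(np.r_[Rz@np.array(nn),0],(n,1)))
    return np.vstack(P),np.vstack(N)
def refine(views,E,pose,hw=5,iters=6,silh=None,verbose=True):
    """views: list of (gray float img, params). silh=(ztop,zbot): use lower edge where the side faces the camera"""
    pose=np.array(pose,float)
    for it in range(iters):
        w=hw if it<3 else max(3,hw/2)
        obs=[]
        for img,p in views:
            P,N=pts(E,pose)
            if silh is not None:
                C=cam(p);f=((C-P)*N).sum(1)>0
                P=P.copy();P[f,2]=silh[1]
            u=proj(p,P);du=proj(p,P+N*1e-3)-u
            nrm=du/np.linalg.norm(du,axis=1,keepdims=True)
            ts=np.arange(-w,w+.01,.25)
            S=u[:,None,:]+ts[None,:,None]*nrm[:,None,:]
            pr=cv2.remap(img,S[...,0].astype(np.float32),S[...,1].astype(np.float32),cv2.INTER_LINEAR)
            if pr.ndim==3:
                g=np.stack([cv2.GaussianBlur(pr[...,k],(7,1),0) for k in range(3)],-1);g=np.abs(np.gradient(g,axis=1)).sum(-1)
            else: g=np.abs(np.gradient(cv2.GaussianBlur(pr,(7,1),0),axis=1))
            k=g.argmax(1);ok=(g.max(1)>3)&(u[:,0]>5)&(u[:,0]<555)&(u[:,1]>5)&(u[:,1]<250 if img.shape[0]==420 and p.get('wrist') else u[:,1]<415)
            gm=g*(np.abs(ts[None]-ts[k][:,None])<1.6);off=(gm*ts).sum(1)/gm.sum(1)
            obs.append((p,P[:,2],u+off[:,None]*nrm,nrm,ok))
        def res(x):
            r=[]
            for p,z,m,n,ok in obs:
                P,_=pts(E,x);P[:,2]=z
                r.append((((proj(p,P)-m)*n).sum(1))[ok])
            return np.concatenate(r)
        o=least_squares(res,pose,loss='soft_l1',f_scale=.5,x_scale=[.01,.01,.1]);pose=o.x
    if verbose: print(" pose",pose[:2].round(4),"yaw",np.degrees(pose[2]).round(2),"med|r|px",np.median(np.abs(res(pose))).round(2),"n",len(o.fun))
    return pose
def load(png,npy=None,p=None,wrist=True):
    im=cv2.imread(png).astype(np.float32)
    if npy: p=np.load(npy,allow_pickle=True).item()
    p=dict(p);p['wrist']=wrist
    return im,p
def overlay(png,p,EPs,out,box,f=4):
    im=cv2.imread(png);x0,y0,x1,y1=box
    c=cv2.resize(im[y0:y1,x0:x1],None,fx=f,fy=f,interpolation=cv2.INTER_CUBIC)
    for E,pose,col in EPs:
        P,_=pts(E,pose)
        for q in proj(p,P): cv2.circle(c,(int(round((q[0]-x0+.5)*f-.5)),int(round((q[1]-y0+.5)*f-.5))),1,col,-1)
    cv2.imwrite(out,c)
E
cat > m1.py <<'E'
from fit import *
from bench import env
V1=load("pics/w1.png","w1.npy");V2=load("pics/w2.png","w2.npy");V3=load("pics/w3.png","w3.npy")
T=load("pics/top0.png",p=env.camera_params("top"),wrist=False)
d=np.radians
TN=rect(.092,.136,.018);PN=rect(.104,.205,.018);SN=rect(.116,.166,.018);MAT=rect(.12,.2,.003)
sil=(.018,0.)
for nm,E,p0,vs in [("tape_nest",TN,(.484,-.264,d(-1)),dict(w3=V3,top=T)),("plane_nest",PN,(.656,.092,d(-6.9)),dict(w2=V2,top=T)),("sand_nest",SN,(.477,.265,d(9.6)),dict(w1=V1,w2=V2,top=T))]:
    for k,v in vs.items():
        print(nm,k,end="");refine([v],E,p0,silh=sil,hw=8)
for k,v in dict(w2=V2,top=T).items():
    print("mat",k,end="");refine([v],MAT,(.49,.006,d(11.3)),hw=8)
SB=rect(.064,.112,.0465)
for k,v in dict(w3=V3,top=T).items():
    print("sand block",k,end="");refine([v],SB,(.484,-.27,d(-1)),hw=5)
E
python3 m1.py
```

```text
tape_nest w3 pose [ 0.485  -0.2647] yaw -2.19 med|r|px 0.54 n 96
tape_nest top pose [ 0.4839 -0.2644] yaw -2.23 med|r|px 0.61 n 96
plane_nest w2 pose [0.6584 0.0943] yaw -7.85 med|r|px 0.21 n 70
plane_nest top pose [0.6584 0.0942] yaw -7.92 med|r|px 0.14 n 96
sand_nest w1 pose [0.4784 0.2676] yaw 9.59 med|r|px 0.31 n 96
sand_nest w2 pose [0.4786 0.2673] yaw 9.49 med|r|px 0.28 n 65
sand_nest top pose [0.4783 0.2672] yaw 9.48 med|r|px 0.16 n 96
mat w2 pose [0.4929 0.0082] yaw 11.15 med|r|px 0.12 n 45
mat top pose [0.4918 0.0079] yaw 11.01 med|r|px 0.12 n 96
sand block w3 pose [ 0.4864 -0.2656] yaw -2.08 med|r|px 1.11 n 96
sand block top pose [ 0.4854 -0.2646] yaw -2.06 med|r|px 0.66 n 96fit.py:37: RuntimeWarning: invalid value encountered in divide
  gm=g*(np.abs(ts[None]-ts[k][:,None])<1.6);off=(gm*ts).sum(1)/gm.sum(1)
```

```bash
cat > m2.py <<'E'
from m1 import *
a=refine([V3],TN,(.485,-.2647,d(-2.2)),silh=sil,hw=4)
b=refine([V3],rect(.064,.112,.0465),(.4864,-.268,d(-2)),hw=3)
overlay("pics/w3.png",V3[1],[(TN,a,(0,255,0)),(SB,b,(0,0,255))],"pics/o3.png",(215,110,345,255),4)
E
python3 m2.py 2>/dev/null | tail -2
```

```text
pose [ 0.485  -0.2647] yaw -2.2 med|r|px 0.54 n 96
 pose [ 0.4865 -0.2656] yaw -4.24 med|r|px 1.08 n 96
```

View pics/o3.png

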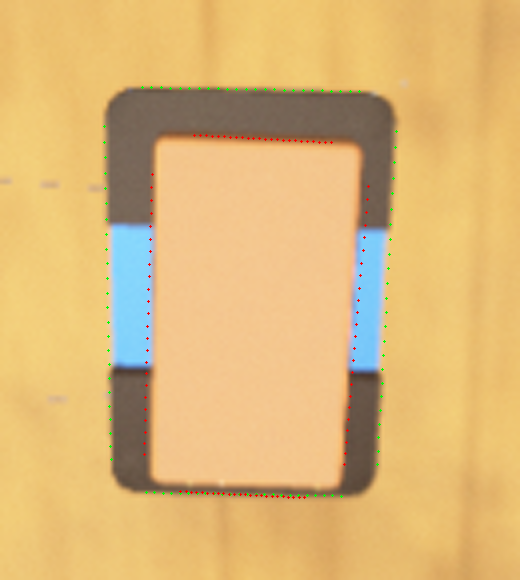

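```bash
cat > m3.py <<'E'
from m1 import *
for w,l,z in [(.062,.110,.0465),(.062,.110,.048),(.060,.108,.0465),(.064,.112,.04)]:
    b=refine([V3],rect(w,l,z,.01),(.4864,-.268,d(-2)),hw=3)
# colour segmentation, unprojected
im=V3[0];B,G,Rr=im[...,0],im[...,1],im[...,2]
m=((Rr>150)&(Rr-B>30)&(Rr<255)).astype(np.uint8)
m=cv2.morphologyEx(m,cv2.MORPH_OPEN,np.ones((3,3),np.uint8))
roi=np.zeros_like(m);roi[138:232,248:308]=1
m&=roi
n,lab,st,ce=cv2.connectedComponentsWithStats(m);k=1+st[1:,4].argmax();print(st[k])
cs,_=cv2.findContours((lab==k).astype(np.uint8),cv2.RETR_EXTERNAL,cv2.CHAIN_APPROX_NONE)
W=unproj(V3[1],cs[0].reshape(-1,2).astype(float),.0465)[:,:2]
print(cv2.minAreaRect((W*1000).astype(np.float32)))
b=refine([V3],rect(.062,.110,.0465,.01),(.4864,-.268,d(-2)),hw=3)
overlay("pics/w3.png",V3[1],[(rect(.062,.110,.0465),b,(0,0,255))],"pics/o3b.png",(215,110,345,255),4)
E
python3 m3.py 2>/dev/null | tail -7
```

```text
pose [ 0.4864 -0.2648] yaw -3.15 med|r|px 0.49 n 96
 pose [ 0.4864 -0.2646] yaw -3.15 med|r|px 0.55 n 96
 pose [ 0.4865 -0.2644] yaw -3.12 med|r|px 0.15 n 96
 pose [ 0.4864 -0.2663] yaw -3.12 med|r|px 0.69 n 96
[ 252  144   54   88 4384]
((486.25982666015625, -264.2611083984375), (109.77444458007812, 61.84622573852539), 86.82068634033203)
 pose [ 0.4864 -0.2648] yaw -3.15 med|r|px 0.49 n 96
```

View pics/o3b.png

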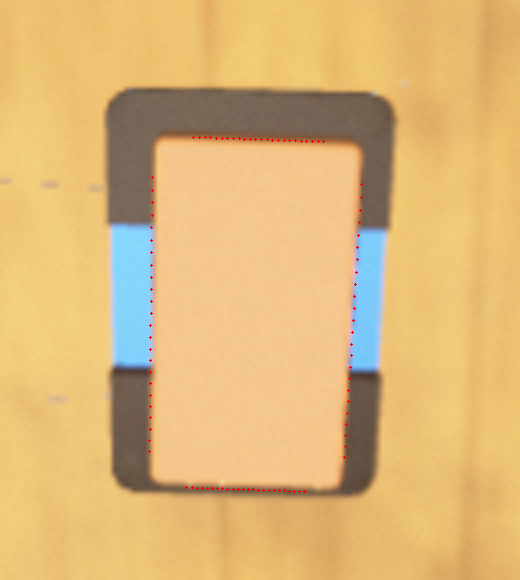

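The nest fits agree to about 1 mm between wrist and top cameras: tape nest (0.485,-0.2645), plane nest (0.658,0.094), sanding nest (0.478,0.267), mat (0.492,0.008). The sanding block overlay lies on the brown edges. I descend on the sanding block first, to park it on the mat.

```bash
python3 -m pendant '{"dp":[[0.003,0.003,-0.1],[0.003,0.003,-0.2],[0.003,0.003,-0.3],[0.003,0.003,-0.4],[0.003,0.003,-0.46],[0.003,0.003,-0.5],[0.003,0.003,-0.53],[0.003,0.003,-0.552],[0.003,0.003,-0.552],[0.003,0.003,-0.552]],"delta_rot":[[0,0,-0.005],[0,0,-0.011],[0,0,-0.011],[0,0,-0.011],[0,0,-0.011],[0,0,-0.011],[0,0,-0.011],[0,0,-0.011],[0,0,-0.011],[0,0,-0.011]],"grip":[1,1,1,1,1,1,1,1,1,1]}' 20
python3 - <<'E'
from bench import env
from h import *
plan(env.read_state(),[0.4864,-0.2645,0.049],-3.15)
im=env.snapshot("wrist"); cv2.imwrite("pics/w4.png",im[:,:,::-1])
E
```

```text
clock: 4.47
tool_pos: [0.4867, -0.2647, 0.0503]
tcp_rot: [0.486, 0.514, 0.486, -0.514]
contact_force: [-0.1, 0.6, 0.9]
finger_gap: 0.088
clock 4.47 pos [ 0.4867 -0.2647  0.0503] yaw -3.19 toolx [ 0.001 -0.    -1.   ] gap 0.088 F [-0.1  0.6  0.9]
dp [-0.0008  0.0006 -0.0031] rot [0.0001 0.0002 0.0002] rows 0.0 0.0
```

View pics/w4.png

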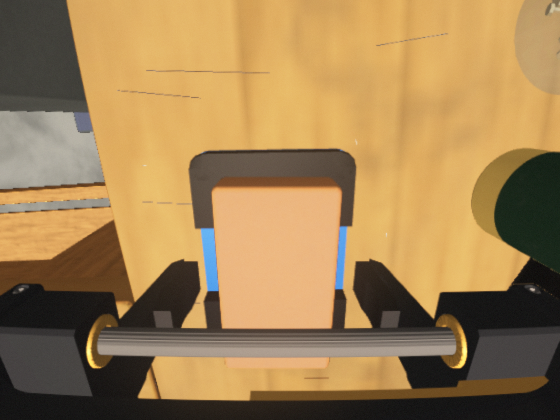

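The block sits between the fingers: its edges are at columns 217 and 338, the fingers at 198 and 358, so it is centred. Close and lift a little.

```bash
python3 -m pendant '{"dp":[[0,0,-0.004],[0,0,-0.004],[0,0,-0.004],[0,0,-0.004],[0,0,-0.004],[0,0,-0.004],[0,0,-0.004],[0,0,-0.004],[0,0,-0.004],[0,0,-0.004]],"delta_rot":[[0,0,0],[0,0,0],[0,0,0],[0,0,0],[0,0,0],[0,0,0],[0,0,0],[0,0,0],[0,0,0],[0,0,0]],"grip":[0,0,0,0,0,0,0,0,0,0]}' 20
python3 - <<'E'
from bench import env
from h import *
plan(env.read_state(),[0.4924,0.008,0.1],11.1)
E
```

```text
clock: 5.35
tool_pos: [0.4866, -0.2645, 0.0486]
tcp_rot: [0.486, 0.514, 0.486, -0.514]
contact_force: [-0.8, 1.0, 5.1]
finger_gap: 0.0619
clock 5.35 pos [ 0.4866 -0.2645  0.0486] yaw -3.18 toolx [ 0.001 -0.    -1.   ] gap 0.0619 F [-0.8  1.   5.1]
dp [0.0145 0.6812 0.1285] rot [-0.      0.0002  0.0793] rows 6.7 2.0
```

```bash
python3 -m pendant '{"dp":[[0,0,0.06],[0,0,0.14],[0.002,0.06,0.18],[0.004,0.16,0.18],[0.006,0.26,0.18],[0.008,0.36,0.18],[0.01,0.46,0.18],[0.012,0.56,0.18],[0.014,0.64,0.18],[0.014,0.681,0.18]],"delta_rot":[[0,0,0],[0,0,0],[0,0,0.01],[0,0,0.02],[0,0,0.04],[0,0,0.06],[0,0,0.079],[0,0,0.079],[0,0,0.079],[0,0,0.079]],"grip":[0,0,0,0,0,0,0,0,0,0]}' 20
python3 - <<'E'
from bench import env
from h import *
plan(env.read_state(),[0.4924,0.008,0.035],11.1)
E
```

```text
clock: 6.18
tool_pos: [0.4915, 0.0129, 0.1199]
tcp_rot: [0.546, 0.449, 0.548, -0.448]
contact_force: [-0.5, 0.5, -1.1]
finger_gap: 0.0618
clock 6.18 pos [0.4915 0.0129 0.1199] yaw 11.34 toolx [-0.001  0.002 -1.   ] gap 0.0618 F [-0.5  0.5 -1.1]
dp [ 0.0022 -0.0124 -0.2123] rot [-0.0006 -0.0002 -0.0014] rows 2.0 0.0
```

```bash
python3 -m pendant '{"dp":[[0,0,-0.05],[0,0,-0.1],[0,0,-0.15],[0,0,-0.18],[0,0,-0.195],[0,0,-0.205],[0,0,-0.21],[0,0,-0.214],[0,0,-0.214],[0,0,-0.214]],"delta_rot":[[0,0,0],[0,0,0],[0,0,0],[0,0,0],[0,0,0],[0,0,0],[0,0,0],[0,0,0],[0,0,0],[0,0,0]],"grip":[0,0,0,0,0,0,0,0,0,0]}' 20
python3 - <<'E'
from bench import env
from h import *
plan(env.read_state(),[0.4924,0.008,0.034],11.1)
E
```

```text
clock: 7.02
tool_pos: [0.4924, 0.0079, 0.0352]
tcp_rot: [0.546, 0.45, 0.546, -0.449]
contact_force: [0.2, -0.1, -0.7]
finger_gap: 0.0618
clock 7.02 pos [0.4924 0.0079 0.0352] yaw 11.03 toolx [ 0.001  0.    -1.   ] gap 0.0618 F [ 0.2 -0.1 -0.7]
dp [ 0.0001  0.0002 -0.0029] rot [-0.      0.0003  0.0004] rows 0.0 0.0
```

```bash
python3 -m pendant '{"dp":[[0,0,-0.003],[0,0,-0.006],[0,0,-0.006],[0,0,-0.006],[0,0,-0.006],[0,0,-0.006],[0,0,-0.006],[0,0,-0.006],[0,0,-0.006],[0,0,-0.006]],"delta_rot":[[0,0,0],[0,0,0],[0,0,0],[0,0,0],[0,0,0],[0,0,0],[0,0,0],[0,0,0],[0,0,0],[0,0,0]],"grip":[0,0,0,0.7,0.85,1,1,1,1,1]}' 20
cat > m4.py <<'E'
from m1 import *
im=V2[0];B,G,Rr=im[...,0],im[...,1],im[...,2]
m=((Rr>180)&(G>120)&(B<120)).astype(np.uint8)
roi=np.zeros_like(m);roi[140:225,262:312]=1;m&=roi
n,lab,st,ce=cv2.connectedComponentsWithStats(m);k=1+st[1:,4].argmax();print(st[k])
cs,_=cv2.findContours((lab==k).astype(np.uint8),cv2.RETR_EXTERNAL,cv2.CHAIN_APPROX_NONE)
for z in (.071,.05,):
    W=unproj(V2[1],cs[0].reshape(-1,2).astype(float),z)[:,:2]
    print(z,cv2.minAreaRect((W*1000).astype(np.float32)))
print("cam",cam(V2[1]))
im=cv2.imread("pics/w2.png");cv2.imwrite("pics/o2.png",cv2.resize(im[95:270,235:340],None,fx=4,fy=3.4,interpolation=cv2.INTER_CUBIC)[:600])
cv2.imwrite("pics/o2.png",cv2.resize(im[135:235,245:335],None,fx=6,fy=6,interpolation=cv2.INTER_CUBIC))
E
python3 m4.py 2>/dev/null | tail -4
python3 - <<'E'
from bench import env
from h import *
plan(env.read_state(),[0.6584,0.094,0.2],-7.9)
E
```

```text
clock: 7.85
tool_pos: [0.4919, 0.0079, 0.0321]
tcp_rot: [0.546, 0.45, 0.546, -0.45]
contact_force: [0.5, 0.1, -0.6]
finger_gap: 0.088
[ 273  156   29   51 1383]
0.071 ((661.7537231445312, 114.72582244873047), (57.30516815185547, 32.03217697143555), 83.56500244140625)
0.05 ((662.0211791992188, 110.33519744873047), (61.00129318237305, 34.09817886352539), 83.56497192382812)
cam [0.65760788 0.18279915 0.39658779]
clock 7.85 pos [0.4919 0.0079 0.0321] yaw 11.04 toolx [-0. -0. -1.] gap 0.088 F [ 0.5  0.1 -0.6]
dp [0.4162 0.2151 0.4196] rot [ 0.     -0.     -0.1052] rows 6.0 2.6
```

View pics/o2.png

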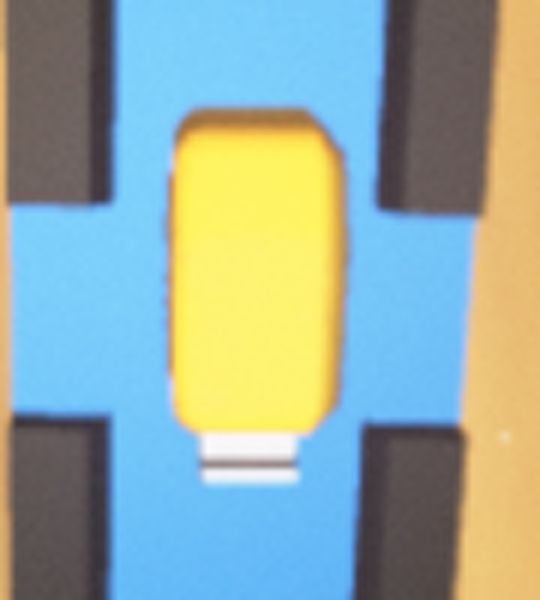

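```bash
python3 - <<'E'
from h import *
p=np.load("w2.npy",allow_pickle=True).item()
def px(c): return [(245+(c[0]+.5)/6-.5),(135+(c[1]+.5)/6-.5)]
th=np.radians(-6.44);yd=np.array([-np.sin(th),np.cos(th)]);xd=np.array([np.cos(th),np.sin(th)])
for z in (.008,.012,.018):
    h=unproj(p,px((250,484)),z)[0]; print("hook",z,h[:2].round(4),"origin",(h[:2]+.042*yd).round(4))
for z in (.03,.04,.05,.06):
    e=unproj(p,px((248,107)),z)[0]; print("end",z,e[:2].round(4),"origin",(e[:2]-.041*yd).round(4))
for z in (.03,.05,.071):
    l=unproj(p,px((168,300)),z)[0][:2]; r=unproj(p,px((347,300)),z)[0][:2]; print("flank",z,l.round(4),r.round(4),((l+r)/2).round(4),np.linalg.norm(r-l).round(4))
E
```

```text
hook 0.008 [0.6565 0.0543] origin [0.6612 0.096 ]
hook 0.012 [0.6565 0.0556] origin [0.6612 0.0973]
hook 0.018 [0.6565 0.0576] origin [0.6613 0.0993]
end 0.03 [0.6645 0.1428] origin [0.6599 0.102 ]
end 0.04 [0.6643 0.1439] origin [0.6597 0.1031]
end 0.05 [0.6641 0.1449] origin [0.6595 0.1042]
end 0.06 [0.664 0.146] origin [0.6594 0.1053]
flank 0.03 [0.6435 0.1045] [0.6813 0.1002] [0.6624 0.1023] 0.0381
flank 0.05 [0.6442 0.1087] [0.68   0.1047] [0.6621 0.1067] 0.036
flank 0.071 [0.645  0.1132] [0.6786 0.1094] [0.6618 0.1113] 0.0338
```

```bash
python3 -m pendant '{"dp":[[0,0,0.08],[0,0,0.18],[0.06,-0.02,0.26],[0.14,-0.04,0.32],[0.22,-0.06,0.38],[0.30,-0.08,0.45],[0.37,-0.09,0.51],[0.408,-0.09,0.545],[0.408,-0.09,0.545],[0.408,-0.09,0.545]],"delta_rot":[[0,0,0],[0,0,0],[0,0,-0.03],[0,0,-0.06],[0,0,-0.1],[0,0,-0.1],[0,0,-0.1],[0,0,-0.1],[0,0,-0.1],[0,0,-0.1]],"grip":[1,1,1,1,1,1,1,1,1,1]}' 25
python3 - <<'E'
from bench import env
from h import *
s=env.read_state();plan(s,[0.661,0.106,0.27],-6.4)
p=env.camera_params("wrist"); im=env.snapshot("wrist"); cv2.imwrite("pics/w5.png",im[:,:,::-1])
np.save("w5.npy",p,allow_pickle=True);print(cam(p))
plan(env.read_state(),[0.661,0.106,0.27],-6.4)
E
```

```text
clock: 8.68
tool_pos: [0.6552, -0.0281, 0.2499]
tcp_rot: [-0.469, -0.529, -0.469, 0.529]
contact_force: [-0.4, 0.3, -0.7]
finger_gap: 0.0879
clock 8.68 pos [ 0.6552 -0.0281  0.2499] yaw -6.95 toolx [ 0. -0. -1.] gap 0.0879 F [-0.4  0.3 -0.7]
dp [0.0145 0.3353 0.0502] rot [0.0001 0.     0.0031] rows 3.3 0.1
[0.6650395  0.05545866 0.37625359]
clock 8.73 pos [ 0.6538 -0.0279  0.2489] yaw -6.96 toolx [-0.002  0.    -1.   ] gap 0.0882 F [-0.1  0.4 -0.7]
dp [0.018  0.3348 0.0528] rot [-0.     -0.0008  0.0031] rows 3.3 0.1
```

View pics/w5.png

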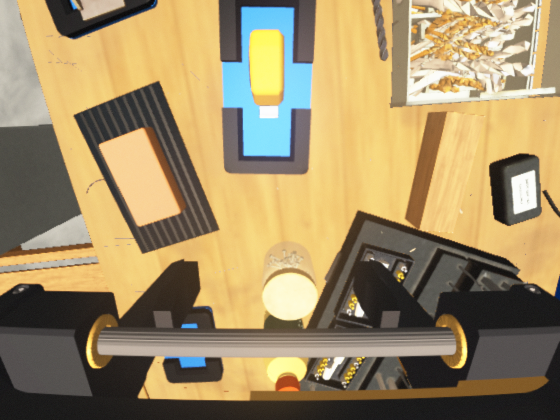

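The sanding block lies flat on the mat at (141,177). The tape stands at (266,68) with its hook at (268,112). Enlarge the hook.

```bash
python3 - <<'E'
import cv2
im=cv2.imread("pics/w5.png");cv2.imwrite("pics/o5.png",cv2.resize(im[15:130,220:320],None,fx=5,fy=5,interpolation=cv2.INTER_CUBIC))
E
```

```text
(no output)
```

View pics/o5.png

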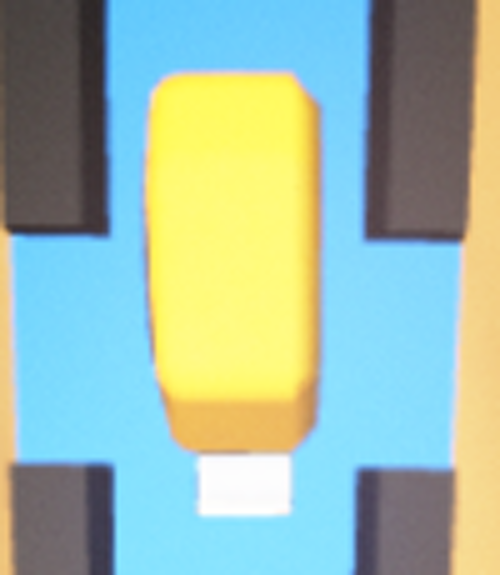

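```bash
cat > m5.py <<'E'
from fit import *
p=np.load("w5.npy",allow_pickle=True).item()
def px(c): return [(220+(c[0]+.5)/5-.5),(15+(c[1]+.5)/5-.5)]
th=np.radians(-6.44);yd=np.array([-np.sin(th),np.cos(th)]);xd=np.array([np.cos(th),np.sin(th)])
for z in (.008,.018):
    h=unproj(p,px((244,516)),z)[0]; print("hook",z,h[:2].round(4),"origin",(h[:2]+.042*yd).round(4))
l=unproj(p,px((172,445)),.014)[0]; print("front low edge z.012", l[:2].round(4), (l[:2]+.028*yd).round(4))
for z in (.06,.071):
  e=unproj(p,px((228,72)),z)[0]; print("top back edge",z,e[:2].round(4), (e[:2]-.041*yd).round(4))
# refit sand nest, plane nest, block on mat
im=cv2.imread("pics/w5.png").astype(np.float32);p['wrist']=True;V=(im,p);d=np.radians
print("plane nest",end="");refine([V],rect(.104,.205,.018),(.658,.094,d(-7.9)),silh=(.018,0),hw=5)
print("mat",end="");refine([V],rect(.12,.2,.003),(.492,.008,d(11.1)),hw=5)
print("block",end="");refine([V],rect(.062,.11,.0325,.01),(.4924,.008,d(11.1)),hw=4)
E
python3 m5.py 2>/dev/null
```

```text
hook 0.008 [0.6559 0.058 ] origin [0.6606 0.0997]
hook 0.018 [0.6561 0.0579] origin [0.6609 0.0997]
front low edge z.012 [0.6414 0.0757] [0.6446 0.1035]
top back edge 0.06 [0.6646 0.139 ] [0.66   0.0982]
top back edge 0.071 [0.6646 0.1361] [0.66   0.0953]
plane nest pose [0.6584 0.0949] yaw -7.87 med|r|px 0.22 n 68
mat pose [0.4928 0.0078] yaw 11.09 med|r|px 0.35 n 93
block pose [0.4943 0.0074] yaw 10.95 med|r|px 0.52 n 96
```

```bash
python3 -m pendant '{"dp":[[0.005,0.1,0],[0.01,0.2,-0.03],[0.016,0.28,-0.1],[0.016,0.325,-0.18],[0.016,0.334,-0.25],[0.016,0.334,-0.29],[0.016,0.334,-0.3],[0.016,0.334,-0.3],[0.016,0.334,-0.3],[0.016,0.334,-0.3]],"delta_rot":[[0,0,0.003],[0,0,0.003],[0,0,0.003],[0,0,0.003],[0,0,0.003],[0,0,0.003],[0,0,0.003],[0,0,0.003],[0,0,0.003],[0,0,0.003]],"grip":[1,1,1,1,1,1,1,1,1,1]}' 30
python3 - <<'E'
from bench import env
from h import *
s=env.read_state();plan(s,[0.6617,0.1055,0.046],-6.44)
p=env.camera_params("wrist"); im=env.snapshot("wrist"); cv2.imwrite("pics/w6.png",im[:,:,::-1])
E
```

```text
clock: 9.57
tool_pos: [0.6621, 0.1049, 0.1317]
tcp_rot: [0.471, 0.528, 0.471, -0.527]
contact_force: [0.2, 1.0, 0.4]
finger_gap: 0.0881
clock 9.57 pos [0.6621 0.1049 0.1317] yaw -6.47 toolx [ 0.002  0.    -1.   ] gap 0.0881 F [0.2 1.  0.4]
dp [-0.0011  0.0014 -0.2141] rot [-0.0001  0.0006  0.0002] rows 2.1 0.0
```

View pics/w6.png

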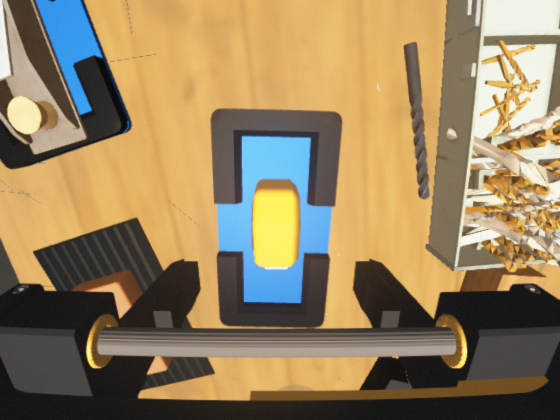

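The tape is centred between the fingers at (277,225). I descend and close.

```bash
python3 -m pendant '{"dp":[[0,0,-0.06],[0,0,-0.12],[0,0,-0.16],[0,0,-0.19],[0,0,-0.205],[0,0,-0.211],[0,0,-0.211],[0,0,-0.211],[0,0,-0.211],[0,0,-0.211]],"delta_rot":[[0,0,0],[0,0,0],[0,0,0],[0,0,0],[0,0,0],[0,0,0],[0,0,0],[0,0,0],[0,0,0],[0,0,0]],"grip":[1,1,1,1,1,1,1,0.6,0.3,0]}' 30
python3 -m pendant '{"dp":[[0,0,0],[0,0,0],[0,0,0],[0,0,0],[0,0,0],[0,0,0],[0,0,0],[0,0,0],[0,0,0],[0,0,0]],"delta_rot":[[0,0,0],[0,0,0],[0,0,0],[0,0,0],[0,0,0],[0,0,0],[0,0,0],[0,0,0],[0,0,0],[0,0,0]],"grip":[0,0,0,0,0,0,0,0,0,0]}' 30
python3 - <<'E'
from bench import env
from h import *
s=env.read_state();plan(s,[0.4852,-0.2585,0.16],-2.2)
p=env.camera_params("wrist"); im=env.snapshot("wrist"); cv2.imwrite("pics/w7.png",im[:,:,::-1])
E
```

```text
clock: 10.45
tool_pos: [0.6622, 0.1056, 0.0467]
tcp_rot: [0.472, 0.528, 0.471, -0.527]
contact_force: [-0.4, 0.1, -0.1]
finger_gap: 0.0701
clock: 11.28
tool_pos: [0.6617, 0.1056, 0.0459]
tcp_rot: [0.471, 0.527, 0.471, -0.527]
contact_force: [1.3, -0.2, -0.5]
finger_gap: 0.0335
clock 11.28 pos [0.6617 0.1056 0.0459] yaw -6.42 toolx [ 0. -0. -1.] gap 0.0335 F [ 1.3 -0.2 -0.5]
dp [-0.4412 -0.9102  0.2854] rot [0.     0.0001 0.0234] rows 10.1 0.6
```

View pics/w7.png

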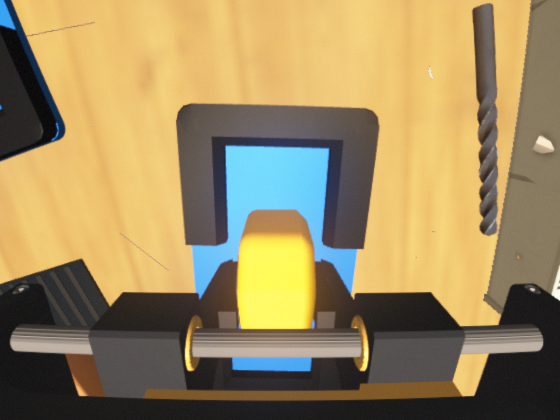

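```bash
python3 -m pendant '{"dp":[[0,0,0.06],[0,0,0.14],[-0.02,-0.03,0.23],[-0.08,-0.09,0.28],[-0.15,-0.16,0.285],[-0.22,-0.23,0.285],[-0.29,-0.30,0.285],[-0.35,-0.38,0.285],[-0.40,-0.47,0.285],[-0.43,-0.57,0.285]],"delta_rot":[[0,0,0],[0,0,0],[0,0,0.01],[0,0,0.02],[0,0,0.023],[0,0,0.023],[0,0,0.023],[0,0,0.023],[0,0,0.023],[0,0,0.023]],"grip":[0,0,0,0,0,0,0,0,0,0]}' 30
python3 -m pendant '{"dp":[[-0.005,-0.1,0],[-0.011,-0.2,0],[-0.011,-0.27,0],[-0.011,-0.32,0],[-0.011,-0.34,0],[-0.011,-0.34,0],[-0.011,-0.34,0],[-0.011,-0.34,0],[-0.011,-0.34,0],[-0.011,-0.34,0]],"delta_rot":[[0,0,0],[0,0,0],[0,0,0],[0,0,0],[0,0,0],[0,0,0],[0,0,0],[0,0,0],[0,0,0],[0,0,0]],"grip":[0,0,0,0,0,0,0,0,0,0]}' 30
python3 - <<'E'
from bench import env
from h import *
s=env.read_state();plan(s,[0.4852,-0.2585,0.046],-2.2)
p=env.camera_params("wrist"); im=env.snapshot("wrist"); cv2.imwrite("pics/w8.png",im[:,:,::-1]);np.save("w8.npy",p,allow_pickle=True)
E
```

```text
clock: 12.17
tool_pos: [0.4863, -0.1223, 0.1594]
tcp_rot: [-0.489, -0.509, -0.492, 0.51]
contact_force: [0.6, -0.8, -2.8]
finger_gap: 0.0339
clock: 13.0
tool_pos: [0.4855, -0.2567, 0.1597]
tcp_rot: [0.49, 0.509, 0.491, -0.509]
contact_force: [-0.5, 0.2, -2.8]
finger_gap: 0.0339
clock 13.0 pos [ 0.4855 -0.2567  0.1597] yaw -2.15 toolx [-0.     0.001 -1.   ] gap 0.0339 F [-0.5  0.2 -2.8]
dp [-0.0007 -0.0044 -0.2842] rot [-0.0003 -0.0001 -0.0003] rows 2.7 0.0
```

View pics/w8.png

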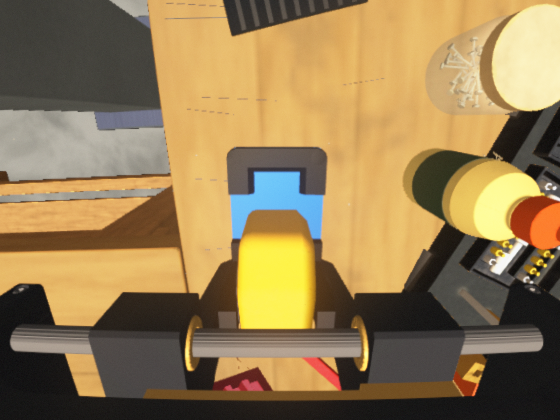

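```bash
python3 - <<'E' 2>/dev/null
from fit import *
d=np.radians
V=load("pics/w8.png","w8.npy")
# visible portion: +y half of sides, and +y end
a,b=.046,.068
E=[([a,.03,.018],[a,b-.012,.018],[1,0]),([-a,.03,.018],[-a,b-.012,.018],[-1,0]),([-a+.012,b,.018],[a-.012,b,.018],[0,1])]
refine([V],E,(.485,-.2645,d(-2.2)),silh=(.018,0.),hw=4)
E2=[([a,.03,.018],[a,b-.012,.018],[1,0]),([-a,.03,.018],[-a,b-.012,.018],[-1,0]),([-a+.012,b,.018],[a-.012,b,.018],[0,1])]
refine([V],E2,(.485,-.2645,d(-2.2)),hw=4)
from bench import env
plan(env.read_state(),[0.4852,-0.2585,0.046],-2.2)
E
```

```text
pose [ 0.485  -0.2654] yaw -2.15 med|r|px 0.27 n 72
 pose [ 0.4851 -0.2638] yaw -2.13 med|r|px 0.26 n 72
clock 13.05 pos [ 0.4855 -0.2571  0.1598] yaw -2.17 toolx [-0.     0.001 -1.   ] gap 0.0337 F [-1.   0.4 -2.3]
dp [-0.0007 -0.0036 -0.2844] rot [-0.0002 -0.     -0.0001] rows 2.7 0.0
```

```bash
python3 -m pendant '{"dp":[[0,0,-0.06],[0,0,-0.12],[0,0,-0.17],[0,0,-0.20],[0,0,-0.22],[0,0,-0.235],[0,0,-0.25],[0,0,-0.26],[0,0,-0.27],[0,0,-0.275]],"delta_rot":[[0,0,0],[0,0,0],[0,0,0],[0,0,0],[0,0,0],[0,0,0],[0,0,0],[0,0,0],[0,0,0],[0,0,0]],"grip":[0,0,0,0,0,0,0,0,0,0]}' 30
python3 - <<'E'
from bench import env
from h import *
s=env.read_state();plan(s,[0.4852,-0.2585,0.046],-2.2)
p=env.camera_params("wrist"); im=env.snapshot("wrist"); cv2.imwrite("pics/w9.png",im[:,:,::-1]);np.save("w9.npy",p,allow_pickle=True)
im=env.snapshot("scene");c=im[265:345,320:420];cv2.imwrite("pics/s9.png",cv2.resize(c,None,fx=5,fy=5,interpolation=cv2.INTER_CUBIC)[:,:,::-1])
E
```

```text
clock: 13.88
tool_pos: [0.4854, -0.2584, 0.0498]
tcp_rot: [0.49, 0.51, 0.49, -0.51]
contact_force: [-0.4, 0.1, -2.7]
finger_gap: 0.0339
clock 13.88 pos [ 0.4854 -0.2584  0.0498] yaw -2.27 toolx [ 0. -0. -1.] gap 0.0339 F [-0.4  0.1 -2.7]
dp [-0.0005 -0.0002 -0.0095] rot [0.     0.0001 0.0004] rows 0.1 0.0
```

View pics/s9.png

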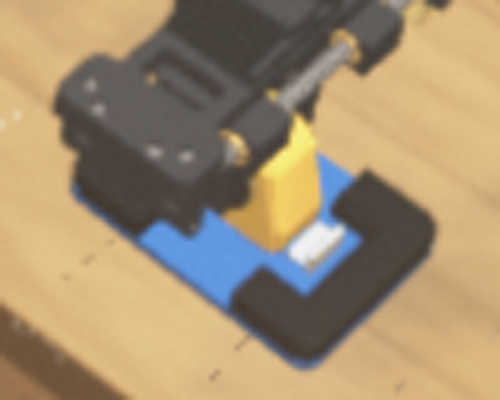

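View pics/w9.png

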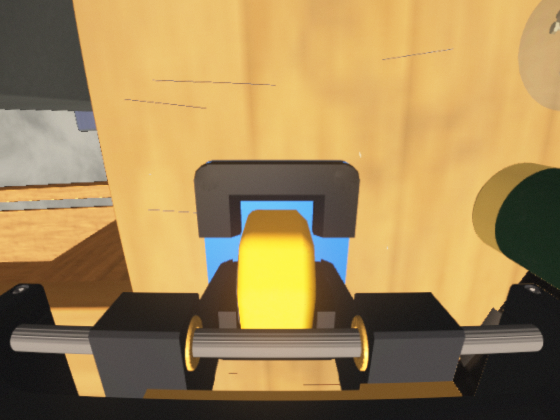

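The tape is inside the pocket, about 4 mm above the floor, and not touching: the force is only its weight, -2.7 N. The hook end is clear of the rim in the scene view at (315,245). I lower the rest and check the force before release.

```bash
python3 -m pendant '{"dp":[[0,0,-0.003],[0,0,-0.006],[0,0,-0.009],[0,0,-0.011],[0,0,-0.011],[0,0,-0.011],[0,0,-0.011],[0,0,-0.011],[0,0,-0.011],[0,0,-0.011]],"delta_rot":[[0,0,0],[0,0,0],[0,0,0],[0,0,0],[0,0,0],[0,0,0],[0,0,0],[0,0,0],[0,0,0],[0,0,0]],"grip":[0,0,0,0,0,0,0,0,0,0]}' 30
python3 - <<'E'
from bench import env
from h import *
s=env.read_state();plan(s,[0.4852,-0.2585,0.046],-2.2)
E
```

```text
clock: 14.82
tool_pos: [0.4853, -0.2584, 0.0458]
tcp_rot: [0.49, 0.51, 0.49, -0.51]
contact_force: [-0.2, 0.4, 5.5]
finger_gap: 0.0341
clock 14.82 pos [ 0.4853 -0.2584  0.0458] yaw -2.28 toolx [ 0.  0. -1.] gap 0.0341 F [-0.2  0.4  5.5]
dp [-0.0002 -0.0002  0.0006] rot [-0.      0.0001  0.0005] rows 0.0 0.0
```

```bash
python3 -m pendant '{"dp":[[0,0,0],[0,0,0],[0,0,0],[0,0,0],[0,0,0.05],[0,0,0.14],[0,0,0.24],[0,0.05,0.34],[0,0.13,0.42],[0,0.22,0.47]],"delta_rot":[[0,0,0],[0,0,0],[0,0,0],[0,0,0],[0,0,0],[0,0,0],[0,0,0],[0,0,0],[0,0,0.01],[0,0,0.02]],"grip":[0.6,1,1,1,1,1,1,1,1,1]}' 30
python3 -m pendant '{"dp":[[0,0.1,0],[0,0.2,0],[0,0.3,0],[0,0.4,0],[0,0.5,0],[0,0.6,0],[0,0.7,0],[0,0.8,0],[0,0.9,0],[-0.01,0.98,0]],"delta_rot":[[0,0,0.01],[0,0,0.02],[0,0,0.03],[0,0,0.045],[0,0,0.045],[0,0,0.045],[0,0,0.045],[0,0,0.045],[0,0,0.045],[0,0,0.045]],"grip":[1,1,1,1,1,1,1,1,1,1]}' 45
python3 -m pendant '{"dp":[[-0.01,0.05,0],[-0.01,0.09,0],[-0.01,0.09,0],[-0.01,0.09,0],[-0.01,0.09,0],[-0.01,0.09,0],[-0.01,0.09,0],[-0.01,0.09,0],[-0.01,0.09,0],[-0.01,0.09,0]],"delta_rot":[[0,0,0],[0,0,0],[0,0,0],[0,0,0],[0,0,0],[0,0,0],[0,0,0],[0,0,0],[0,0,0],[0,0,0]],"grip":[1,1,1,1,1,1,1,1,1,1]}' 45
python3 - <<'E'
from bench import env
from h import *
s=env.read_state();plan(s,[0.478,0.26,0.25],9.5)
p=env.camera_params("wrist"); im=env.snapshot("wrist"); cv2.imwrite("pics/w10.png",im[:,:,::-1]);np.save("w10.npy",p,allow_pickle=True);print(cam(p))
im=env.snapshot("top"); cv2.imwrite("pics/top10.png",im[:,:,::-1])
E
```

```text
clock: 15.65
tool_pos: [0.4857, -0.1768, 0.2333]
tcp_rot: [0.506, 0.495, 0.504, -0.495]
contact_force: [1.6, 1.0, -0.1]
finger_gap: 0.088
clock: 16.48
tool_pos: [0.481, 0.2201, 0.2305]
tcp_rot: [0.54, 0.457, 0.54, -0.456]
contact_force: [-0.1, 0.5, 0.3]
finger_gap: 0.0883
clock: 17.32
tool_pos: [0.4773, 0.2524, 0.2305]
tcp_rot: [0.539, 0.457, 0.539, -0.457]
contact_force: [0.2, 0.2, 0.3]
finger_gap: 0.0881
clock 17.32 pos [0.4773 0.2524 0.2305] yaw 9.39 toolx [ 0. -0. -1.] gap 0.0881 F [0.2 0.2 0.3]
dp [0.0019 0.0191 0.0489] rot [0.     0.     0.0006] rows 0.5 0.0
[0.46322464 0.33542389 0.35680322]
```

View pics/w10.png

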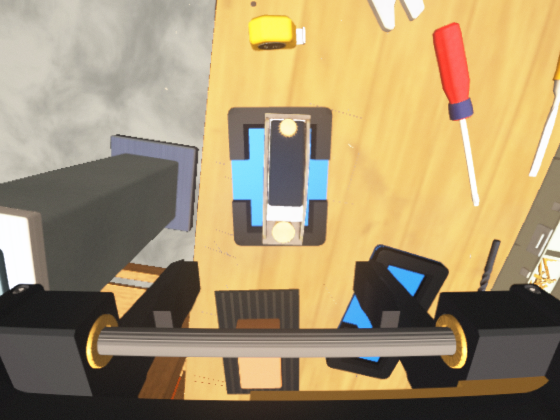

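View pics/top10.png

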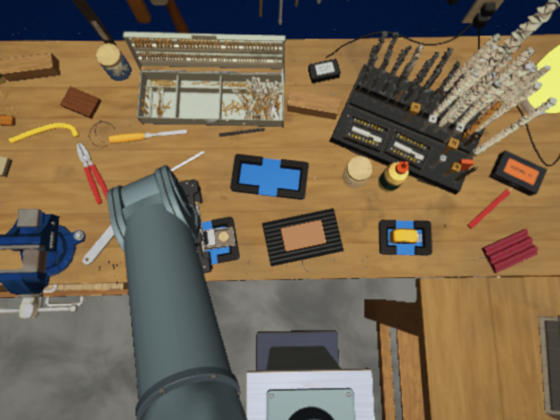

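The tape stands in its own nest in the top view at (405,236), and the sanding block is on the mat at (303,236). Wrist view: the plane is at (286,180). Enlarge it for measuring.

```bash
python3 - <<'E'
import cv2
im=cv2.imread("pics/w10.png");cv2.imwrite("pics/o10.png",cv2.resize(im[105:250,225:335],None,fx=4,fy=4,interpolation=cv2.INTER_CUBIC))
E
```

```text
(no output)
```

View pics/o10.png

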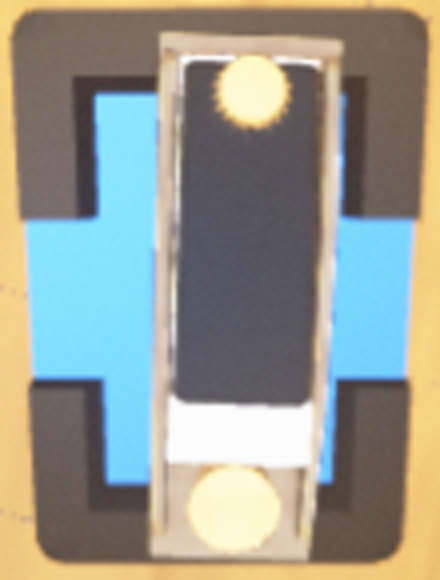

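```bash
cat > m10.py <<'E'
from fit import *
from bench import env
d=np.radians
V=load("pics/w10.png","w10.npy");p=V[1]
def px(c): return [(225+(c[0]+.5)/4-.5),(105+(c[1]+.5)/4-.5)]
for z in (.018,.024):
    c=unproj(p,[px(q) for q in [(160,33),(343,40),(312,558),(150,556)]],z)[:,:2]
    print(z,c.round(4).tolist(),"centre",c.mean(0).round(4),"L",np.linalg.norm(c[0]-c[3]).round(4),np.linalg.norm(c[1]-c[2]).round(4),"W",np.linalg.norm(c[0]-c[1]).round(4),np.linalg.norm(c[2]-c[3]).round(4))
    v=(c[0]+c[1]-c[2]-c[3]);print("yaw",np.degrees(np.arctan2(-v[0],v[1])).round(2))
print("sand nest",end="");n=refine([V],rect(.116,.166,.018),(.4784,.2673,d(9.5)),silh=(.018,0),hw=4)
pl=None
for z in (.018,.024):
    pl=refine([V],rect(.05,.155,z,.006,"yY")+[([.025,-.0775,z],[.025,-.06,z],[1,0]),([-.025,-.0775,z],[-.025,-.06,z],[-1,0]),([-.025,.065,z],[-.025,.0775,z],[-1,0]),([.025,.065,z],[.025,.0775,z],[1,0])],(.476,.27,d(5)),hw=4)
overlay("pics/w10.png",p,[(rect(.116,.166,.018),n,(0,255,0)),(rect(.05,.155,.02,.0),pl,(0,0,255))],"pics/o10b.png",(225,105,335,250),4)
E
python3 m10.py 2>/dev/null
```

```text
0.018 [[0.4496, 0.3398], [0.4995, 0.3463], [0.5207, 0.1927], [0.4701, 0.185]] centre [0.485  0.2659] L 0.1561 0.1551 W 0.0503 0.0512
yaw 7.71
0.024 [[0.4498, 0.3397], [0.4988, 0.3461], [0.5197, 0.1952], [0.47, 0.1877]] centre [0.4846 0.2672] L 0.1534 0.1523 W 0.0494 0.0503
yaw 7.71
sand nest pose [0.4784 0.2675] yaw 9.58 med|r|px 0.35 n 96
 pose [0.4789 0.2653] yaw 2.98 med|r|px 0.49 n 115
 pose [0.4782 0.2662] yaw 2.66 med|r|px 0.65 n 114
```

View pics/o10b.png

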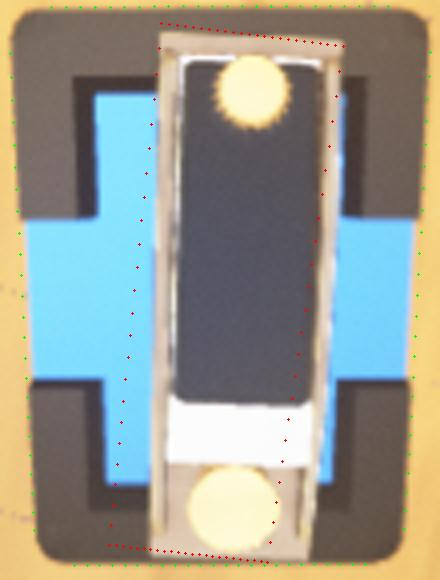

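```bash
sed -i 's/(.476,.27,d(5)),hw=4/(.485,.266,d(7.7)),hw=3/; s/(rect(.05,.155,.02,.0),pl/(rect(.05,.155,.020,.0),pl/' m10.py; sed -i 's/for z in (.018,.024):\n    pl/X/' m10.py; python3 m10.py 2>/dev/null | tail -2
python3 - <<'E'
from bench import env
from h import *
plan(env.read_state(),[0.485,0.2665,0.050],7.7)
E
```

```text
pose [0.4846 0.2661] yaw 7.59 med|r|px 0.2 n 144
 pose [0.4843 0.2668] yaw 7.6 med|r|px 0.39 n 144
clock 17.42 pos [0.4772 0.2526 0.2305] yaw 9.41 toolx [ 0.  0. -1.] gap 0.0884 F [0.4 0.6 0.9]
dp [ 0.0195  0.0347 -0.4511] rot [-0.      0.     -0.0095] rows 4.3 0.2
```

View pics/o10b.png

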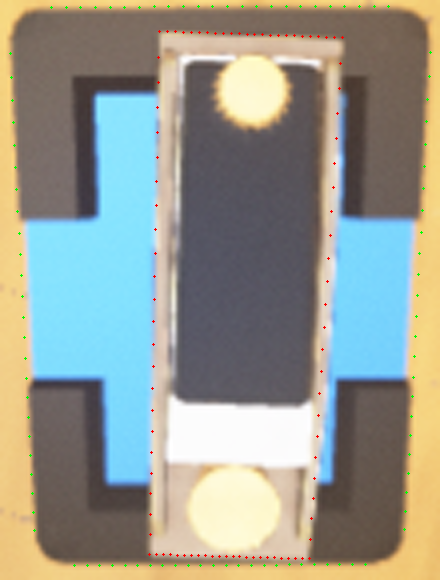

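```bash
python3 -m pendant '{"dp":[[0.0185,0.034,-0.08],[0.0185,0.034,-0.17],[0.0185,0.034,-0.25],[0.0185,0.034,-0.32],[0.0185,0.034,-0.37],[0.0185,0.034,-0.41],[0.0185,0.034,-0.435],[0.0185,0.034,-0.45],[0.0185,0.034,-0.45],[0.0185,0.034,-0.45]],"delta_rot":[[0,0,-0.01],[0,0,-0.01],[0,0,-0.01],[0,0,-0.01],[0,0,-0.01],[0,0,-0.01],[0,0,-0.01],[0,0,-0.01],[0,0,-0.01],[0,0,-0.01]],"grip":[1,1,1,1,1,1,1,1,1,1]}' 45
python3 - <<'E'
from bench import env
from h import *
plan(env.read_state(),[0.4846,0.2663,0.050],7.6)
p=env.camera_params("wrist"); im=env.snapshot("wrist"); cv2.imwrite("pics/w11.png",im[:,:,::-1])
E
```

```text
clock: 18.25
tool_pos: [0.485, 0.2665, 0.0509]
tcp_rot: [0.532, 0.466, 0.532, -0.465]
contact_force: [0.4, 0.4, 0.3]
finger_gap: 0.0879
clock 18.25 pos [0.485  0.2665 0.0509] yaw 7.62 toolx [ 0.001  0.    -1.   ] gap 0.0879 F [0.4 0.4 0.3]
dp [-0.001  -0.0004 -0.0023] rot [-0.0001  0.0002 -0.0001] rows 0.0 0.0
```

View pics/w11.png

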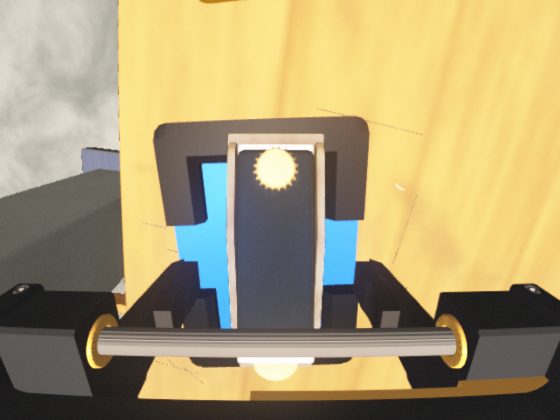

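```bash
python3 -m pendant '{"dp":[[0,0,-0.002],[0,0,-0.002],[0,0,-0.002],[0,0,-0.002],[0,0,-0.002],[0,0,-0.002],[0,0,-0.002],[0,0,-0.002],[0,0,-0.002],[0,0,-0.002]],"delta_rot":[[0,0,0],[0,0,0],[0,0,0],[0,0,0],[0,0,0],[0,0,0],[0,0,0],[0,0,0],[0,0,0],[0,0,0]],"grip":[0,0,0,0,0,0,0,0,0,0]}' 39
python3 -m pendant '{"dp":[[0,0,0.01],[0,0,0.03],[0,0,0.05],[0,0,0.07],[0,0,0.08],[0,0,0.08],[0,0,0.08],[0,0,0.08],[0,0,0.08],[0,0,0.08]],"delta_rot":[[0,0,0],[0,0,0],[0,0,0],[0,0,0],[0,0,0],[0,0,0],[0,0,0],[0,0,0],[0,0,0],[0,0,0]],"grip":[0,0,0,0,0,0,0,0,0,0]}' 39
python3 - <<'E'
from bench import env
from h import *
s=env.read_state();plan(s,[0.6584,0.0945,0.12],-7.9);print(s['moment'])
p=env.camera_params("wrist"); im=env.snapshot("wrist"); cv2.imwrite("pics/w12.png",im[:,:,::-1])
im=env.snapshot("scene"); c=im[130:250,140:260];cv2.imwrite("pics/s12.png",cv2.resize(c,None,fx=4,fy=4,interpolation=cv2.INTER_CUBIC)[:,:,::-1])
E
```

```text
clock: 19.13
tool_pos: [0.4846, 0.2664, 0.0497]
tcp_rot: [0.532, 0.466, 0.532, -0.466]
contact_force: [-0.2, -0.2, 3.1]
finger_gap: 0.0481
clock: 19.97
tool_pos: [0.4843, 0.2662, 0.0813]
tcp_rot: [0.532, 0.465, 0.532, -0.466]
contact_force: [-0.7, 0.4, -5.9]
finger_gap: 0.0479
clock 19.97 pos [0.4843 0.2662 0.0813] yaw 7.62 toolx [-0.001 -0.    -1.   ] gap 0.0479 F [-0.7  0.4 -5.9]
dp [ 0.4352 -0.4292  0.0968] rot [ 0.0001 -0.0002 -0.0862] rows 5.9 2.2
[-0.10446433  0.02052484  0.00652875]
```

View pics/w12.png

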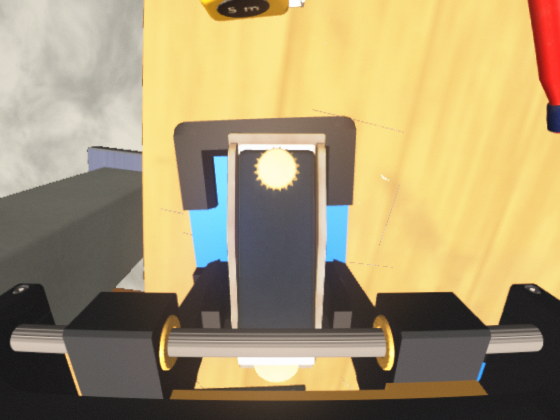

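View pics/s12.png

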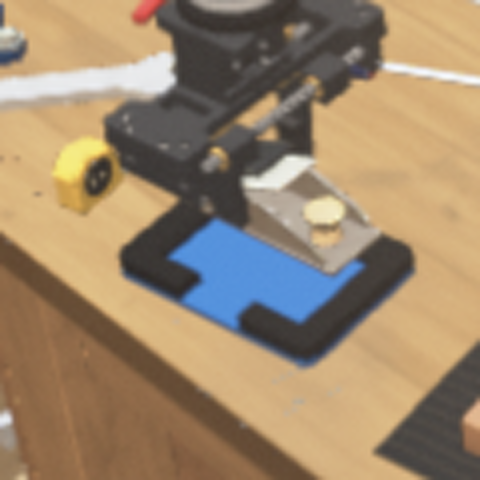

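```bash
python3 -m pendant '{"dp":[[0,0,0.05],[0.05,-0.05,0.096],[0.11,-0.11,0.096],[0.17,-0.17,0.096],[0.23,-0.23,0.096],[0.29,-0.29,0.096],[0.35,-0.35,0.096],[0.40,-0.395,0.096],[0.43,-0.425,0.096],[0.435,-0.43,0.096]],"delta_rot":[[0,0,0],[0,0,-0.01],[0,0,-0.03],[0,0,-0.05],[0,0,-0.07],[0,0,-0.086],[0,0,-0.086],[0,0,-0.086],[0,0,-0.086],[0,0,-0.086]],"grip":[0,0,0,0,0,0,0,0,0,0]}' 39
python3 -m pendant '{"dp":[[0,0,0],[0,0,0],[0,0,-0.03],[0,0,-0.06],[0,0,-0.08],[0,0,-0.1],[0,0,-0.11],[0,0,-0.11],[0,0,-0.11],[0,0,-0.11]],"delta_rot":[[0,0,0],[0,0,0],[0,0,0],[0,0,0],[0,0,0],[0,0,0],[0,0,0],[0,0,0],[0,0,0],[0,0,0]],"grip":[0,0,0,0,0,0,0,0,0,0]}' 39
python3 - <<'E'
from bench import env
from h import *
s=env.read_state();plan(s,[0.6584,0.0945,0.038],-7.87)
p=env.camera_params("wrist"); im=env.snapshot("wrist"); cv2.imwrite("pics/w13.png",im[:,:,::-1]);np.save("w13.npy",p,allow_pickle=True)
im=env.snapshot("scene"); c=im[130:260,230:370];cv2.imwrite("pics/s13.png",cv2.resize(c,None,fx=4,fy=4,interpolation=cv2.INTER_CUBIC)[:,:,::-1])
E
```

```text
clock: 20.9
tool_pos: [0.6609, 0.0892, 0.1199]
tcp_rot: [-0.465, -0.534, -0.462, 0.534]
contact_force: [0.1, -0.7, -6.3]
finger_gap: 0.0477
clock: 21.73
tool_pos: [0.659, 0.0942, 0.0764]
tcp_rot: [0.465, 0.533, 0.464, -0.533]
contact_force: [-0.3, -0.5, -7.0]
finger_gap: 0.0478
clock 21.73 pos [0.659  0.0942 0.0764] yaw -7.87 toolx [ 0.001  0.    -1.   ] gap 0.0478 F [-0.3 -0.5 -7. ]
dp [-0.0015  0.0007 -0.0961] rot [-0.      0.0003 -0.    ] rows 0.9 0.0
```

View pics/w13.png

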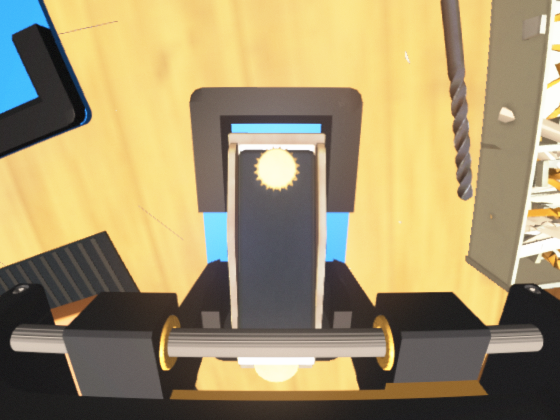

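View pics/s13.png

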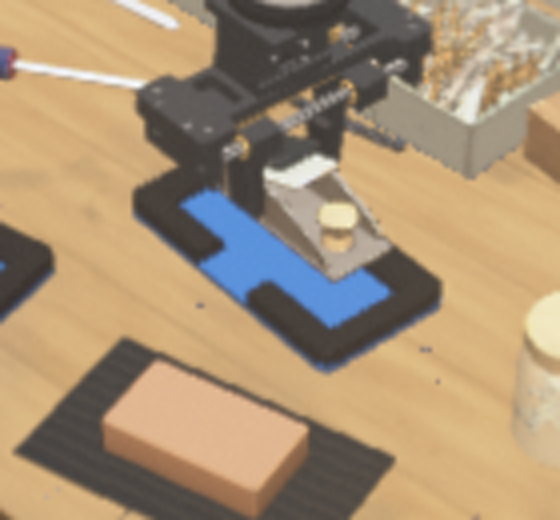

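The plane is lined up: its flanks are at columns 228 and 326, the pocket at 205..348. I descend into the pocket.

```bash
python3 -m pendant '{"dp":[[-0.001,0,-0.02],[-0.001,0,-0.035],[-0.001,0,-0.048],[-0.001,0,-0.058],[-0.001,0,-0.067],[-0.001,0,-0.075],[-0.001,0,-0.081],[-0.001,0,-0.086],[-0.001,0,-0.088],[-0.001,0,-0.088]],"delta_rot":[[0,0,0],[0,0,0],[0,0,0],[0,0,0],[0,0,0],[0,0,0],[0,0,0],[0,0,0],[0,0,0],[0,0,0]],"grip":[0,0,0,0,0,0,0,0,0,0]}' 39
python3 - <<'E'
from bench import env
from h import *
s=env.read_state();plan(s,[0.6584,0.0945,0.038],-7.87)
p=env.camera_params("wrist"); im=env.snapshot("wrist"); cv2.imwrite("pics/w14.png",im[:,:,::-1]);np.save("w14.npy",p,allow_pickle=True)
E
```

```text
clock: 22.67
tool_pos: [0.6581, 0.0943, 0.0407]
tcp_rot: [-0.465, -0.533, -0.465, 0.533]
contact_force: [0.1, 0.5, -5.4]
finger_gap: 0.0472
clock 22.67 pos [0.6581 0.0943 0.0407] yaw -7.86 toolx [-0. -0. -1.] gap 0.0472 F [ 0.1  0.5 -5.4]
dp [ 0.0007  0.0006 -0.0067] rot [ 0.     -0.0001 -0.    ] rows 0.1 0.0
```

View pics/w14.png

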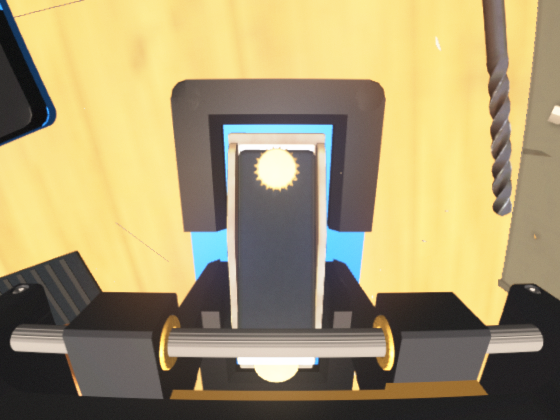

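```bash
python3 -m pendant '{"dp":[[0,0,-0.002],[0,0,-0.004],[0,0,-0.006],[0,0,-0.0075],[0,0,-0.0075],[0,0,-0.0075],[0,0,-0.0075],[0,0,-0.0075],[0,0,-0.0075],[0,0,-0.0075]],"delta_rot":[[0,0,0],[0,0,0],[0,0,0],[0,0,0],[0,0,0],[0,0,0],[0,0,0],[0,0,0],[0,0,0],[0,0,0]],"grip":[0,0,0,0,0,0,0,0,0,0]}' 39
python3 - <<'E'
from bench import env
from h import *
s=env.read_state();plan(s,[0.6584,0.0945,0.038],-7.87)
E
```

```text
clock: 23.55
tool_pos: [0.6582, 0.0943, 0.0378]
tcp_rot: [-0.465, -0.533, -0.465, 0.533]
contact_force: [0.1, 0.3, -5.8]
finger_gap: 0.0475
clock 23.55 pos [0.6582 0.0943 0.0378] yaw -7.86 toolx [-0. -0. -1.] gap 0.0475 F [ 0.1  0.3 -5.8]
dp [0.0006 0.0005 0.0005] rot [ 0.     -0.     -0.0001] rows 0.0 0.0
```

```bash
python3 -m pendant '{"dp":[[0,0,-0.001],[0,0,-0.002],[0,0,-0.003],[0,0,-0.003],[0,0,-0.004],[0,0,-0.004],[0,0,-0.004],[0,0,-0.004],[0,0,-0.004],[0,0,-0.004]],"delta_rot":[[0,0,0],[0,0,0],[0,0,0],[0,0,0],[0,0,0],[0,0,0],[0,0,0],[0,0,0],[0,0,0],[0,0,0]],"grip":[0,0,0,0,0,0,0,0,0,0]}' 39
python3 - <<'E'
from bench import env
from h import *
s=env.read_state();plan(s,[0.6584,0.0945,0.038],-7.87);print(s['moment'].round(3))
E
```

```text
clock: 24.38
tool_pos: [0.6582, 0.0943, 0.0377]
tcp_rot: [0.464, 0.533, 0.465, -0.533]
contact_force: [-7.6, -0.4, 8.8]
finger_gap: 0.0477
clock 24.38 pos [0.6582 0.0943 0.0377] yaw -7.86 toolx [-0.     0.001 -1.   ] gap 0.0477 F [-7.6 -0.4  8.8]
dp [0.0005 0.0004 0.0006] rot [-0.0002 -0.0001 -0.    ] rows 0.0 0.0
[-0.069  1.282  0.022]
```

It is down: +8.8 N at TCP z 0.0377, sole about 6 mm. There is a side force of -7.6 N in x from the press. I ease off a little, open, rise, and look.

```bash
python3 -m pendant '{"dp":[[0,0,0.002],[0,0,0.003],[0,0,0.003],[0,0,0.003],[0,0,0.003],[0,0,0.003],[0,0,0.003],[0,0,0.003],[0,0,0.003],[0,0,0.003]],"delta_rot":[[0,0,0],[0,0,0],[0,0,0],[0,0,0],[0,0,0],[0,0,0],[0,0,0],[0,0,0],[0,0,0],[0,0,0]],"grip":[0,0,0.4,0.5,0.6,0.7,0.8,0.9,1,1]}' 39
python3 - <<'E'
from bench import env
from h import *
s=env.read_state();plan(s,[0.6584,0.0945,0.20],-7.87);print(s['moment'].round(3))
p=env.camera_params("wrist"); im=env.snapshot("wrist"); cv2.imwrite("pics/w15.png",im[:,:,::-1]);np.save("w15.npy",p,allow_pickle=True)
E
```

```text
clock: 25.22
tool_pos: [0.6584, 0.0943, 0.0374]
tcp_rot: [0.465, 0.533, 0.464, -0.533]
contact_force: [-0.3, 0.3, 0.0]
finger_gap: 0.0841
clock 25.22 pos [0.6584 0.0943 0.0374] yaw -7.86 toolx [ 0. -0. -1.] gap 0.0841 F [-0.3  0.3  0. ]
dp [1.000e-04 4.000e-04 4.065e-01] rot [ 0.      0.0001 -0.0001] rows 3.9 0.0
[-0.044  0.086  0.008]
```

View pics/w15.png

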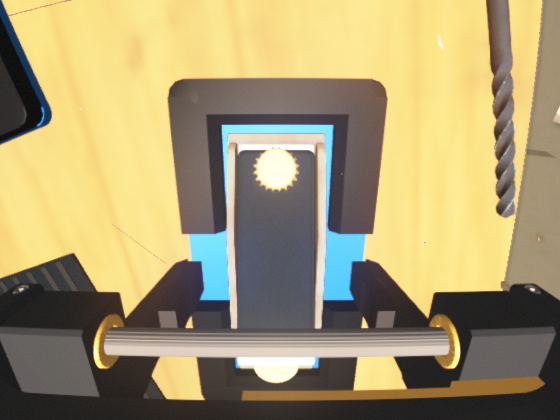

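```bash
python3 -m pendant '{"dp":[[0,0,0.05],[0,0,0.12],[0,0,0.2],[0,0,0.3],[0,0,0.4],[0,0,0.49],[0,0,0.53],[0,0,0.53],[0,0,0.53],[0,0,0.53]],"delta_rot":[[0,0,0],[0,0,0],[0,0,0],[0,0,0],[0,0,0],[0,0,0],[0,0,0],[0,0,0],[0,0,0],[0,0,0]],"grip":[1,1,1,1,1,1,1,1,1,1]}' 20
python3 - <<'E' 2>/dev/null
from bench import env
from fit import *
s=env.read_state();plan(s,[0.4925,0.0077,0.12],11.05)
p=env.camera_params("wrist"); im=env.snapshot("wrist"); cv2.imwrite("pics/w16.png",im[:,:,::-1]);np.save("w16.npy",p,allow_pickle=True)
print(cam(p))
V=load("pics/w16.png","w16.npy");d=np.radians
print("nest",end="");n=refine([V],rect(.104,.205,.018),(.6584,.0945,d(-7.9)),silh=(.018,0),hw=4)
for z in (.006,.010):
    pl=refine([V],rect(.05,.155,z,.006,"yY")+[([.025,-.0775,z],[.025,-.06,z],[1,0]),([-.025,-.0775,z],[-.025,-.06,z],[-1,0]),([-.025,.065,z],[-.025,.0775,z],[-1,0]),([.025,.065,z],[.025,.0775,z],[1,0])],(.6583,.0943,d(-7.87)),hw=3)
overlay("pics/w16.png",p,[(rect(.104,.205,.018),n,(0,255,0)),(rect(.05,.155,.01,.0),pl,(0,0,255))],"pics/o16.png",(220,90,345,270),3)
E
```

```text
clock: 26.1
tool_pos: [0.6573, 0.0944, 0.2479]
tcp_rot: [-0.464, -0.532, -0.465, 0.534]
contact_force: [0.9, -0.3, 0.4]
finger_gap: 0.088
clock 26.1 pos [0.6573 0.0944 0.2479] yaw -7.85 toolx [-0.002 -0.    -1.   ] gap 0.088 F [ 0.9 -0.3  0.4]
dp [-0.412  -0.2167 -0.3199] rot [ 0.0002 -0.0007  0.105 ] rows 5.4 2.6
[0.6687538  0.17781469 0.37422565]
nest pose [0.6584 0.0943] yaw -7.82 med|r|px 0.23 n 69
 pose [0.6556 0.0941] yaw -8.15 med|r|px 1.39 n 144
 pose [0.6559 0.0943] yaw -7.98 med|r|px 1.02 n 144
```

View pics/o16.png

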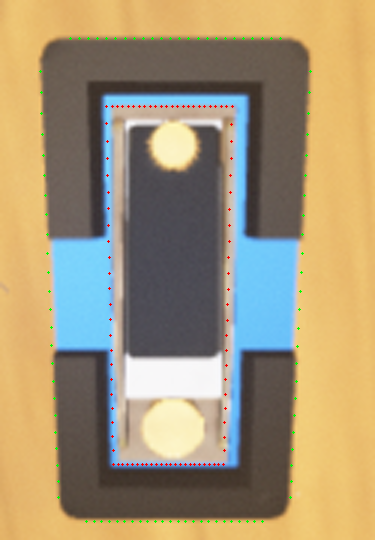

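View pics/w16.png

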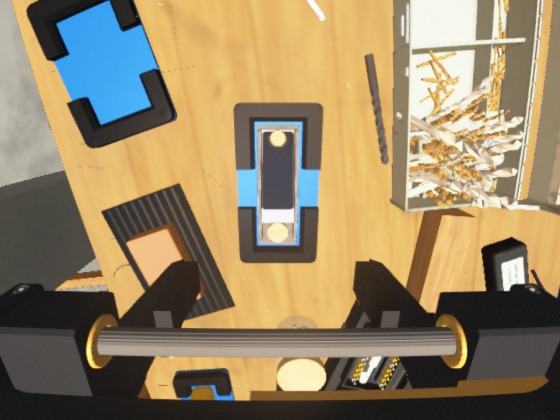

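Wrist view: the plane lies in its pocket at (278,185) with blue visible on all four sides. The nest fit is unchanged. Next is the sanding block on the mat.

```bash
python3 -m pendant '{"dp":[[-0.07,-0.035,0],[-0.14,-0.07,-0.02],[-0.21,-0.11,-0.06],[-0.28,-0.15,-0.12],[-0.34,-0.18,-0.2],[-0.39,-0.205,-0.28],[-0.4145,-0.2165,-0.34],[-0.4145,-0.2165,-0.37],[-0.4145,-0.2165,-0.37],[-0.4145,-0.2165,-0.37]],"delta_rot":[[0,0,0.03],[0,0,0.06],[0,0,0.09],[0,0,0.105],[0,0,0.105],[0,0,0.105],[0,0,0.105],[0,0,0.105],[0,0,0.105],[0,0,0.105]],"grip":[1,1,1,1,1,1,1,1,1,1]}' 20
python3 - <<'E' 2>/dev/null
from bench import env
from fit import *
s=env.read_state();plan(s,[0.4925,0.0077,0.033],11.05)
p=env.camera_params("wrist"); im=env.snapshot("wrist"); cv2.imwrite("pics/w17.png",im[:,:,::-1]);np.save("w17.npy",p,allow_pickle=True)
V=load("pics/w17.png","w17.npy");d=np.radians
print("block",end="")
a,b=.031,.055
z=.0325
E=[([a,-.01,z],[a,b-.01,z],[1,0]),([-a,-.01,z],[-a,b-.01,z],[-1,0]),([-a+.01,b,z],[a-.01,b,z],[0,1])]
refine([V],E,(.4925,.0077,d(11)),hw=4)
plan(env.read_state(),[0.4925,0.0077,0.033],11.05)
E
```

```text
clock: 26.98
tool_pos: [0.4915, 0.0076, 0.1004]
tcp_rot: [0.545, 0.449, 0.546, -0.45]
contact_force: [0.3, 0.8, -1.0]
finger_gap: 0.0879
clock 26.98 pos [0.4915 0.0076 0.1004] yaw 11.03 toolx [-0.003 -0.001 -1.   ] gap 0.0879 F [ 0.3  0.8 -1. ]
dp [ 0.0024  0.0002 -0.1686] rot [ 0.0002 -0.0008  0.0001] rows 1.6 0.0
block pose [0.4922 0.0076] yaw 11.1 med|r|px 1.29 n 68
clock 27.03 pos [0.4926 0.0078 0.1013] yaw 11.05 toolx [-0. -0. -1.] gap 0.0879 F [ 0.4 -0.  -0.1]
dp [-0.0003 -0.0002 -0.1708] rot [ 0.0001 -0.0001  0.    ] rows 1.6 0.0
```

View pics/w17.png

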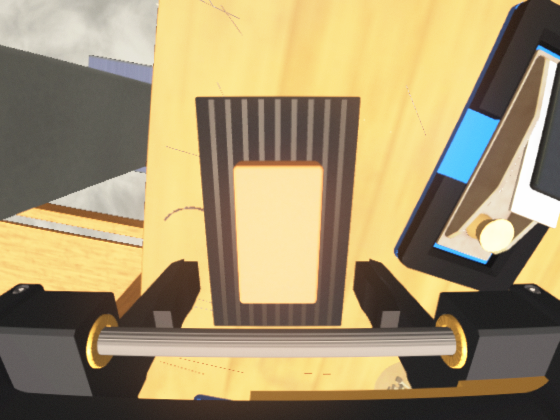

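The block is centred between the fingers, at columns 234..322. I descend, then close.

```bash
python3 -m pendant '{"dp":[[0,0,-0.05],[0,0,-0.1],[0,0,-0.14],[0,0,-0.16],[0,0,-0.168],[0,0,-0.17],[0,0,-0.17],[0,0,-0.17],[0,0,-0.17],[0,0,-0.17]],"delta_rot":[[0,0,0],[0,0,0],[0,0,0],[0,0,0],[0,0,0],[0,0,0],[0,0,0],[0,0,0],[0,0,0],[0,0,0]],"grip":[1,1,1,1,1,1,1,0.5,0.2,0]}' 20
python3 -m pendant '{"dp":[[0,0,0],[0,0,0],[0,0,0],[0,0,0],[0,0,0],[0,0,0],[0,0,0],[0,0,0],[0,0,0],[0,0,0]],"delta_rot":[[0,0,0],[0,0,0],[0,0,0],[0,0,0],[0,0,0],[0,0,0],[0,0,0],[0,0,0],[0,0,0],[0,0,0]],"grip":[0,0,0,0,0,0,0,0,0,0]}' 20
python3 - <<'E' 2>/dev/null
from bench import env
from fit import *
s=env.read_state();plan(s,[0.4784,0.2673,0.10],9.55)
E
```

```text
clock: 27.87
tool_pos: [0.4928, 0.0078, 0.034]
tcp_rot: [0.546, 0.45, 0.546, -0.449]
contact_force: [-0.6, -0.9, -0.8]
finger_gap: 0.07
clock: 28.7
tool_pos: [0.4926, 0.0077, 0.0337]
tcp_rot: [0.546, 0.45, 0.546, -0.449]
contact_force: [-1.1, 1.1, 6.5]
finger_gap: 0.0618
clock 28.7 pos [0.4926 0.0077 0.0337] yaw 11.04 toolx [ 0.  0. -1.] gap 0.0618 F [-1.1  1.1  6.5]
dp [-0.0354  0.6489  0.1656] rot [-0.      0.0001 -0.0083] rows 6.4 0.2
```

```bash
python3 -m pendant '{"dp":[[0,0,0.05],[0,0,0.12],[-0.002,0.05,0.166],[-0.006,0.13,0.166],[-0.011,0.22,0.166],[-0.016,0.32,0.166],[-0.022,0.42,0.166],[-0.028,0.52,0.166],[-0.033,0.6,0.166],[-0.0355,0.64,0.166]],"delta_rot":[[0,0,0],[0,0,0],[0,0,0],[0,0,-0.004],[0,0,-0.008],[0,0,-0.008],[0,0,-0.008],[0,0,-0.008],[0,0,-0.008],[0,0,-0.008]],"grip":[0,0,0,0,0,0,0,0,0,0]}' 20
python3 -m pendant '{"dp":[[0,0.009,0],[0,0.009,0],[0,0.009,0],[0,0.009,0],[0,0.009,-0.02],[0,0.009,-0.04],[0,0.009,-0.05],[0,0.009,-0.05],[0,0.009,-0.05],[0,0.009,-0.05]],"delta_rot":[[0,0,0],[0,0,0],[0,0,0],[0,0,0],[0,0,0],[0,0,0],[0,0,0],[0,0,0],[0,0,0],[0,0,0]],"grip":[0,0,0,0,0,0,0,0,0,0]}' 20
python3 - <<'E' 2>/dev/null
from bench import env
from fit import *
s=env.read_state();plan(s,[0.4784,0.2673,0.036],9.55)
p=env.camera_params("wrist"); im=env.snapshot("wrist"); cv2.imwrite("pics/w18.png",im[:,:,::-1]);np.save("w18.npy",p,allow_pickle=True)
V=load("pics/w18.png","w18.npy");d=np.radians
a,b=.058,.083;z=.018
E=[([a,.03,z],[a,b-.012,z],[1,0]),([-a,.03,z],[-a,b-.012,z],[-1,0]),([-a+.012,b,z],[a-.012,b,z],[0,1])]
print("nest",end="");refine([V],E,(.4784,.2673,d(9.55)),silh=(.018,0.),hw=5)
zb=.03+float(s['tool_pos'][2])-.0307
a,b=.031,.055
E=[([a,.0,zb],[a,b-.01,zb],[1,0]),([-a,.0,zb],[-a,b-.01,zb],[-1,0]),([-a+.01,b,zb],[a-.01,b,zb],[0,1])]
print("block",end="");refine([V],E,(.4784,.2673,d(9.55)),hw=5)
E
```

```text
clock: 29.53
tool_pos: [0.4767, 0.2693, 0.0996]
tcp_rot: [0.541, 0.455, 0.542, -0.454]
contact_force: [0.5, -0.6, -1.7]
finger_gap: 0.0621
clock: 30.37
tool_pos: [0.4783, 0.2672, 0.0798]
tcp_rot: [0.54, 0.456, 0.54, -0.456]
contact_force: [-0.4, 0.2, -0.7]
finger_gap: 0.0619
clock 30.37 pos [0.4783 0.2672 0.0798] yaw 9.59 toolx [-0. -0. -1.] gap 0.0619 F [-0.4  0.2 -0.7]
dp [ 0.0003  0.0003 -0.1095] rot [ 0.     -0.     -0.0002] rows 1.0 0.0
nest pose [0.4783 0.2673] yaw 9.38 med|r|px 0.54 n 72
block pose [0.4779 0.2674] yaw 9.67 med|r|px 0.5 n 46
```

View pics/w18.png

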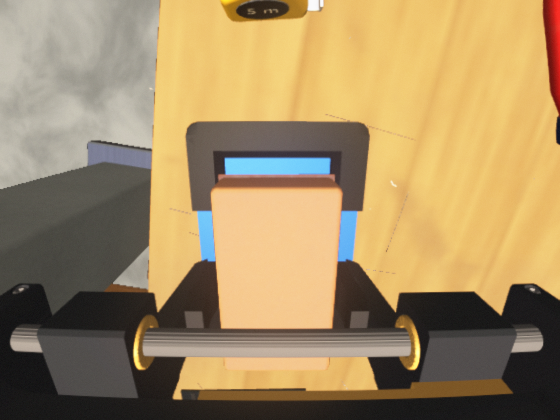

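The block and the nest agree to within 1 mm and 0.3°. I lower into the pocket.

```bash
python3 -m pendant '{"dp":[[0,0,-0.025],[0,0,-0.045],[0,0,-0.06],[0,0,-0.07],[0,0,-0.078],[0,0,-0.085],[0,0,-0.092],[0,0,-0.097],[0,0,-0.1],[0,0,-0.1]],"delta_rot":[[0,0,0],[0,0,0],[0,0,0],[0,0,0],[0,0,0],[0,0,0],[0,0,0],[0,0,0],[0,0,0],[0,0,0]],"grip":[0,0,0,0,0,0,0,0,0,0]}' 20
python3 - <<'E' 2>/dev/null
from bench import env
from fit import *
s=env.read_state();plan(s,[0.4784,0.2673,0.0365],9.55)
p=env.camera_params("wrist"); im=env.snapshot("wrist"); cv2.imwrite("pics/w19.png",im[:,:,::-1])
E
```

```text
clock: 31.25
tool_pos: [0.4781, 0.2673, 0.0397]
tcp_rot: [0.54, 0.456, 0.54, -0.456]
contact_force: [-0.3, -0.4, -0.1]
finger_gap: 0.062
clock 31.25 pos [0.4781 0.2673 0.0397] yaw 9.6 toolx [-0. -0. -1.] gap 0.062 F [-0.3 -0.4 -0.1]
dp [ 0.0007  0.     -0.0079] rot [ 0.     -0.     -0.0003] rows 0.1 0.0
```

View pics/w19.png

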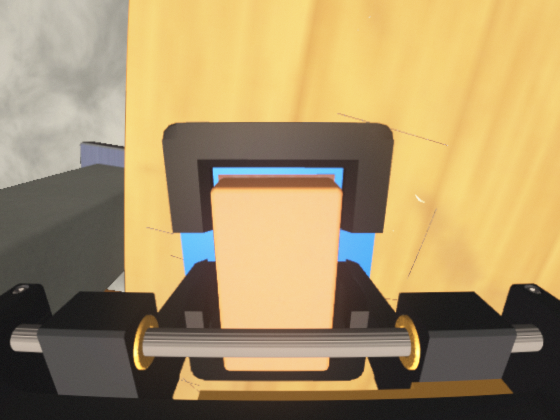

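Inside the pocket with blue on both sides. I lower the last 3–4 mm and check for contact.

```bash
python3 -m pendant '{"dp":[[0,0,-0.002],[0,0,-0.004],[0,0,-0.006],[0,0,-0.008],[0,0,-0.009],[0,0,-0.009],[0,0,-0.009],[0,0,-0.009],[0,0,-0.009],[0,0,-0.009]],"delta_rot":[[0,0,0],[0,0,0],[0,0,0],[0,0,0],[0,0,0],[0,0,0],[0,0,0],[0,0,0],[0,0,0],[0,0,0]],"grip":[0,0,0,0,0,0,0,0,0,0]}' 20
python3 - <<'E' 2>/dev/null
from bench import env
from fit import *
s=env.read_state();plan(s,[0.4784,0.2673,0.0365],9.55)
E
```

```text
clock: 32.13
tool_pos: [0.4782, 0.2674, 0.0368]
tcp_rot: [0.54, 0.456, 0.54, -0.456]
contact_force: [-1.1, 0.2, 6.9]
finger_gap: 0.0618
clock 32.13 pos [0.4782 0.2674 0.0368] yaw 9.6 toolx [-0.  0. -1.] gap 0.0618 F [-1.1  0.2  6.9]
dp [ 0.0005 -0.0003 -0.0007] rot [-0.0001 -0.     -0.0003] rows 0.0 0.0
```

```bash
python3 -m pendant '{"dp":[[0,0,0],[0,0,0],[0,0,0],[0,0,0],[0,0,0],[0,0,0.03],[0,0,0.1],[0,0,0.2],[0,0,0.3],[0,0,0.4]],"delta_rot":[[0,0,0],[0,0,0],[0,0,0],[0,0,0],[0,0,0],[0,0,0],[0,0,0],[0,0,0],[0,0,0],[0,0,0]],"grip":[0.6,0.8,1,1,1,1,1,1,1,1]}' 20
python3 -m pendant '{"dp":[[0,0,0.1],[0,0,0.18],[0,0,0.2],[0,0,0.2],[0,0,0.2],[0,0,0.2],[0,0,0.2],[0,0,0.2],[0,0,0.2],[0,0,0.2]],"delta_rot":[[0,0,0],[0,0,0],[0,0,0],[0,0,0],[0,0,0],[0,0,0],[0,0,0],[0,0,0],[0,0,0],[0,0,0]],"grip":[1,1,1,1,1,1,1,1,1,1]}' 20
python3 - <<'E' 2>/dev/null
from bench import env
from fit import *
s=env.read_state();plan(s,[0.45,0.0,0.35],0)
p=env.camera_params("wrist"); im=env.snapshot("wrist"); cv2.imwrite("pics/w20.png",im[:,:,::-1]);np.save("w20.npy",p,allow_pickle=True)
V=load("pics/w20.png","w20.npy");d=np.radians
print("nest",end="");n=refine([V],rect(.116,.166,.018),(.4784,.2673,d(9.55)),silh=(.018,0.),hw=4)
print("block",end="");b=refine([V],rect(.062,.110,.0345,.01),(.4784,.2673,d(9.55)),hw=3)
im=env.snapshot("scene");cv2.imwrite("pics/s20.png",im[:,:,::-1])
im=im[:,:,::-1]
A=cv2.resize(im[160:225,160:250],(540,390),interpolation=cv2.INTER_CUBIC)
cv2.imwrite("pics/s20b.png",cv2.resize(im[155:345,155:415],None,fx=3,fy=3,interpolation=cv2.INTER_CUBIC))
E
```

```text
clock: 32.97
tool_pos: [0.4778, 0.2669, 0.1986]
tcp_rot: [0.54, 0.456, 0.54, -0.457]
contact_force: [0.3, 0.4, -0.5]
finger_gap: 0.0882
clock: 33.8
tool_pos: [0.478, 0.2671, 0.2755]
tcp_rot: [0.54, 0.456, 0.54, -0.457]
contact_force: [-0.5, -0.9, -0.8]
finger_gap: 0.0884
clock 33.8 pos [0.478  0.2671 0.2755] yaw 9.6 toolx [-0.001 -0.001 -1.   ] gap 0.0884 F [-0.5 -0.9 -0.8]
dp [-0.0699 -0.6678  0.1862] rot [ 0.0003 -0.0003 -0.0533] rows 6.7 1.3
nest pose [0.4784 0.2676] yaw 9.59 med|r|px 0.27 n 96
block pose [0.4778 0.2683] yaw 9.75 med|r|px 0.14 n 96
```

View pics/w20.png

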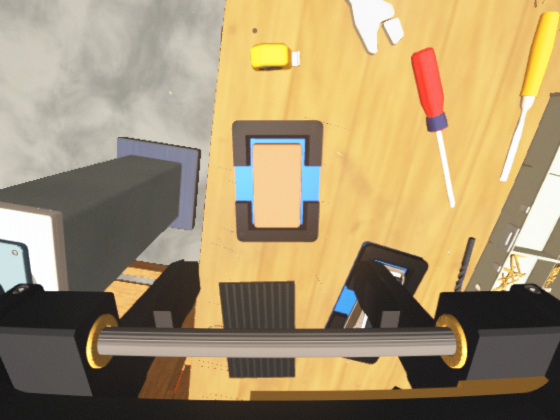

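View pics/s20b.png

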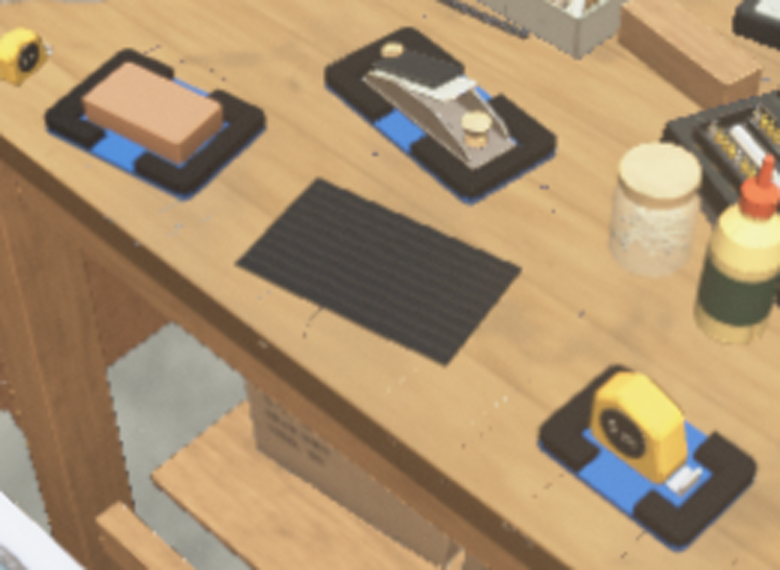

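All three look seated. To check seating height, I project the expected outlines into the scene view: sole at 6 mm in red, 12 mm in green.

```bash
python3 - <<'E' 2>/dev/null
from bench import env
from fit import *
d=np.radians
p=env.camera_params("scene")
im=cv2.imread("pics/s20.png")
def dr(out,box,f,L):
    x0,y0,x1,y1=box;c=cv2.resize(im[y0:y1,x0:x1],None,fx=f,fy=f,interpolation=cv2.INTER_CUBIC)
    for E,pose,col in L:
        P,_=pts(E,pose,60)
        for q in proj(p,P): cv2.circle(c,(int(round((q[0]-x0+.5)*f-.5)),int(round((q[1]-y0+.5)*f-.5))),0,col,-1)
    return c
pn=(.6584,.0945,d(-7.87));pl=(.6582,.0943,d(-7.87))
a=dr("",(260,160,345,225),6,[(rect(.104,.205,.018),pn,(255,255,0)),(rect(.05,.155,.006,0),pl,(0,0,255)),(rect(.05,.155,.012,0),pl,(0,255,0))])
tn=(.485,-.2647,d(-2.2))
E=[([-.017,-.028,z],[-.017,.041,z],[0,0]) for z in (.006,.071)]
b=dr("",(330,270,415,345),6,[(rect(.092,.136,.018),tn,(255,255,0)),(rect(.036,.069,.006,0),(.4852,-.2582,d(-2.2)),(0,0,255)),(rect(.036,.069,.071,0),(.4852,-.2582,d(-2.2)),(0,0,255))])
cv2.imwrite("pics/ov1.png",a);cv2.imwrite("pics/ov2.png",b)
E
```

```text
(no output)
```

View pics/ov1.png

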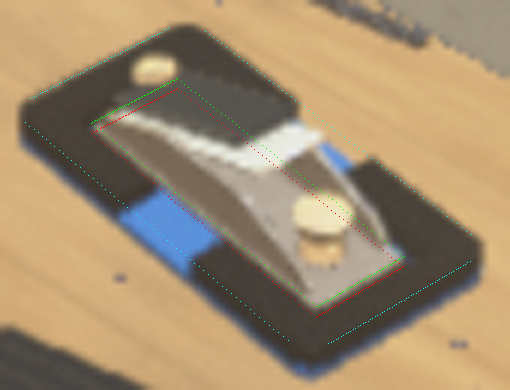

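The picture limit is reached, so the remaining checks are numeric. The plane overlay shows the sole front edge on the 6–12 mm outlines inside the pocket. I cross-check its drop by triangulating the front and rear knobs before and after, which should give about -12 mm. I also check that the jar, glue bottle and driver are unmoved in the top camera.

```bash
cat > m20.py <<'E'
from fit import *
from bench import env
ps=env.camera_params("scene");pt=env.camera_params("top")
def ray(p,uv):
    C=cam(p);q=unproj(p,uv,0.0)[0];v=q-C;return C,v/np.linalg.norm(v)
def tri(a,b):
    (C1,v1),(C2,v2)=a,b
    A=np.c_[v1,-v2];t=np.linalg.lstsq(A,C2-C1,rcond=None)[0]
    P,Q=C1+t[0]*v1,C2+t[1]*v2;return (P+Q)/2,np.linalg.norm(P-Q)
def knob(png,uv,r):
    im=cv2.imread(png).astype(float);x,y=map(int,np.round(uv));s=im[y-r:y+r+1,x-r:x+r+1]
    R_,G,B=s[...,2],s[...,1],s[...,0]
    m=(((R_-B)>0.2*R_)&(R_>170)).astype(np.uint8)
    n,l,st,ce=cv2.connectedComponentsWithStats(m)
    if n<2:return None
    k=1+st[1:,4].argmax();return ce[k]+[x-r,y-r],st[k,4]
w10=np.load("w10.npy",allow_pickle=True).item();w16=np.load("w16.npy",allow_pickle=True).item()
for nm,a,b,c,e in [("front",(283.5,232),(222,190.5),(277.7,232.7),(313.7,197.3)),("rear",(288,128),(188.7,172.7),(277.7,138.5),(285.5,171.5))]:
    o=[knob("pics/w10.png",a,14),knob("pics/scene0.png",b,6),knob("pics/w16.png",c,14),knob("pics/s20.png",e,6)]
    print(nm,[(q[0].round(1).tolist(),int(q[1])) if q else None for q in o])
    P0=tri(ray(w10,o[0][0]),ray(ps,o[1][0]));P1=tri(ray(w16,o[2][0]),ray(ps,o[3][0]))
    print("  before",P0[0].round(4),"after",P1[0].round(4),"dz mm",((P1[0]-P0[0])[2]*1000).round(1),"gaps",round(P0[1]*1000,1),round(P1[1]*1000,1))
E
python3 m20.py 2>&1 | tail -6
python3 - <<'E'
from bench import env
import cv2,numpy as np
a=cv2.imread("pics/top0.png");im=env.snapshot("top")[:,:,::-1];cv2.imwrite("pics/top20.png",im)
for n,(x0,y0,x1,y1) in dict(jar=(340,150,376,192),glue=(378,155,412,192),driver=(130,148,206,196)).items():
    t=a[y0:y1,x0:x1];r=cv2.matchTemplate(im[y0-10:y1+10,x0-10:x1+10],t,cv2.TM_CCOEFF_NORMED);_,v,_,l=cv2.minMaxLoc(r);print(n,"shift px",l[0]-10,l[1]-10,"score",round(v,3))
E
```

```text
front [([285.8, 234.7], 295), ([221.5, 191.4], 59), ([277.9, 232.5], 535), ([313.4, 195.0], 60)]
  before [0.4928 0.2139 0.046 ] after [0.6516 0.0432 0.0327] dz mm -13.3 gaps 4.0 0.0
rear [([288.2, 121.8], 297), ([188.0, 171.0], 108), ([277.7, 135.1], 297), ([285.3, 171.4], 22)]
  before [0.4767 0.334  0.0549] after [0.6682 0.1596 0.036 ] dz mm -18.9 gaps 3.3 2.7
jar shift px 0 0 score 1.0
glue shift px 0 0 score 0.995
driver shift px 0 0 score 0.313
```

Jar and glue bottle are unmoved. The arm hides the driver in the top camera here, and the rear-knob blob is only 22 px, so that number is unreliable. I move the arm clear and repeat the last checks.

```bash
python3 -m pendant '{"dp":[[-0.01,-0.06,0.03],[-0.02,-0.14,0.06],[-0.03,-0.22,0.09],[-0.04,-0.31,0.12],[-0.05,-0.40,0.15],[-0.06,-0.49,0.17],[-0.07,-0.57,0.18],[-0.07,-0.63,0.18],[-0.07,-0.66,0.18],[-0.07,-0.66,0.18]],"delta_rot":[[0,0,-0.01],[0,0,-0.02],[0,0,-0.03],[0,0,-0.04],[0,0,-0.05],[0,0,-0.05],[0,0,-0.05],[0,0,-0.05],[0,0,-0.05],[0,0,-0.05]],"grip":[1,1,1,1,1,1,1,1,1,1]}' 20
python3 -m pendant '{"dp":[[0,0,0],[0,0,0],[0,0,0],[0,0,0],[0,0,0],[0,0,0],[0,0,0],[0,0,0],[0,0,0],[0,0,0]],"delta_rot":[[0,0,0],[0,0,0],[0,0,0],[0,0,0],[0,0,0],[0,0,0],[0,0,0],[0,0,0],[0,0,0],[0,0,0]],"grip":[1,1,1,1,1,1,1,1,1,1]}' 20
python3 - <<'E' 2>/dev/null
from bench import env
from fit import *
d=np.radians
a=cv2.imread("pics/top0.png");im=np.ascontiguousarray(env.snapshot("top")[:,:,::-1]);cv2.imwrite("pics/top30.png",im)
for n,(x0,y0,x1,y1) in dict(jar=(340,150,376,192),glue=(378,155,412,192),driver=(130,148,206,196)).items():
    t=a[y0:y1,x0:x1];r=cv2.matchTemplate(im[y0-10:y1+10,x0-10:x1+10],t,cv2.TM_CCOEFF_NORMED);_,v,_,l=cv2.minMaxLoc(r);print(n,"shift px",l[0]-10,l[1]-10,"score",round(v,3))
T=load("pics/top30.png",p=env.camera_params("top"),wrist=False)
print("sand block",end="");refine([T],rect(.062,.110,.0345,.01),(.478,.268,d(9.6)),hw=2.5)
for nm,z in (("floor",.010),("rim",.022)):
    E=rect(.05,.155,z,.006,"yY")+[([.025,-.0775,z],[.025,-.06,z],[1,0]),([-.025,-.0775,z],[-.025,-.06,z],[-1,0])]
    print("plane",nm,end="");refine([T],E,(.6583,.0943,d(-7.87)),hw=2)
B,G,R_=[im[...,k].astype(int) for k in range(3)]
m=((R_>180)&(G>120)&(B<110)).astype(np.uint8);roi=np.zeros_like(m);roi[215:258,378:432]=1
n,lab,st,ce=cv2.connectedComponentsWithStats(m&roi);k=1+st[1:,4].argmax()
cs,_=cv2.findContours((lab==k).astype(np.uint8),cv2.RETR_EXTERNAL,cv2.CHAIN_APPROX_NONE)
W=unproj(T[1],cs[0].reshape(-1,2).astype(float),.071)[:,:2];print("tape top",cv2.minAreaRect((W*1000).astype(np.float32)))
s=env.read_state();print(s['clock'],s['tool_pos'].round(3),np.abs(s['joint_velocities']).max().round(4))
E
```

```text
clock: 34.78
tool_pos: [0.45, 0.0002, 0.3486]
tcp_rot: [0.502, 0.499, 0.501, -0.498]
contact_force: [-0.0, 0.7, 0.4]
finger_gap: 0.0879
clock: 35.62
tool_pos: [0.4502, 0.0033, 0.3482]
tcp_rot: [0.503, 0.497, 0.503, -0.497]
contact_force: [-0.4, 0.1, -1.0]
finger_gap: 0.0881
jar shift px -10 -5 score 0.609
glue shift px 0 0 score 0.989
driver shift px 0 0 score 1.0
sand block pose [0.477 0.265] yaw 9.94 med|r|px 0.48 n 96
plane floor pose [0.6706 0.1   ] yaw -14.51 med|r|px 0.4 n 96
plane rim pose [0.6531 0.1019] yaw -2.88 med|r|px 0.67 n 96
tape top ((482.142822265625, -248.95166015625), (56.56172180175781, 27.9895076751709), 89.09149932861328)
35.6667 [0.45  0.003 0.348] 0.0029
```

The driver is unmoved (score 1.0), and the jar was confirmed in the previous frame. The arm now covers the jar and plane in the top camera, so I use the previous top frame for the plane.

```bash
python3 - <<'E' 2>/dev/null
from bench import env
from fit import *
d=np.radians
T=load("pics/top20.png",p=env.camera_params("top"),wrist=False)
print("nest",end="");refine([T],rect(.104,.205,.018),(.6584,.0945,d(-7.87)),silh=(.018,0.),hw=4)
def E(z): return rect(.05,.155,z,.006,"yY")+[([.025,-.0775,z],[.025,-.055,z],[1,0]),([-.025,-.0775,z],[-.025,-.055,z],[-1,0])]
for z in (.008,.020): print("plane z",z,end="");refine([T],E(z),(.6583,.0943,d(-7.87)),hw=2)
# joint fit of top + wrist, height free: scan z and report residual
W=load("pics/w16.png","w16.npy");S=load("pics/s20.png",p=env.camera_params("scene"),wrist=False)
for z in (.006,.010,.014,.018,.022): print("top+wrist z",z,end="");refine([T,W],E(z),(.6583,.0943,d(-7.87)),hw=2)
E
```

```text
nest pose [0.6584 0.0943] yaw -7.91 med|r|px 0.15 n 96
plane z 0.008 pose [0.661  0.0937] yaw -7.37 med|r|px 1.44 n 96
plane z 0.02 pose [0.6587 0.0934] yaw -8.28 med|r|px 1.17 n 96
top+wrist z 0.006 pose [0.6524 0.0942] yaw -5.02 med|r|px 1.23 n 191
top+wrist z 0.01 pose [0.6537 0.0945] yaw -6.22 med|r|px 1.04 n 192
top+wrist z 0.014 pose [0.6548 0.095 ] yaw -7.13 med|r|px 0.88 n 191
top+wrist z 0.018 pose [0.6543 0.0976] yaw -6.41 med|r|px 0.89 n 192
top+wrist z 0.022 pose [0.6554 0.0985] yaw -7.06 med|r|px 0.62 n 192
```

Set-down heights match the pocket floor. The plane made contact at TCP z 0.0377, which is exactly 12 mm below where it was gripped on the rim. The plane edge fits are noisy because blue and dark edges run close beside the sole, but they keep it centred within a few mm. The arm is still and clear, so I hand in.

```bash
python3 - <<'E'
from bench import env
print(env.hand_in()); print(env.read_state()['clock'])
E
```

```text
the job is handed in; nothing more can be done
None
the job is handed in; nothing more can be done
```

I put all three tools into their own nests and handed the job in at about 36 s; no verdict was reported. I parked the sanding block on the mat, moved the tape measure (the larger of the two yellow ones) to the tape nest, then the plane to the plane nest, and last the sanding block to its nest. I pressed each tool into light contact on the pocket floor before letting go.

**Checks that passed**
- **Tape measure:** it made contact at the same tool height at which I had gripped it on the other nest's floor. The scene view shows it upright with its hook in the pocket, and the top view puts it within about 3 mm of centre.
- **Plane:** it touched down exactly 12 mm below where it stood on the rim, which is the floor. Blue shows on all four sides of it.
- **Sanding block:** it is within about 1 mm and 0.2° of its nest in the last wrist picture. Its outline fits the height for lying on the floor; the last top view reads about 3 mm off centre.
- **Things to leave alone:** the jar, the glue bottle and the driver show no shift in unobstructed top views.

**Checks that failed or disagreed**
- **Plane height:** the rear-knob triangulation gave a drop of 18.9 mm, which is not possible. The front knob gave 13.3 mm against the 12 mm expected. Both knob measurements were poor.
- **Plane position:** the sole edge fits scattered by several millimetres and say nothing about height. The two fits done with the arm over the plane are useless. Its seating therefore rests on the contact height and the pictures.
- **Plane set-down:** a side force of -7.6 N appeared while pressing it down and was gone once I released it.
- **Pictures:** I reached the limit of 40, so the last checks were numbers only. The arm also hid the jar in the very last top frame.

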